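# Lay out bridle plates brass side up to the sample

## Task

The sample holder standing on the red pad shows which shape of bridle plate is ordered. Lay every loose plate of that shape on the green layout mat, each brass side up (turn over those lying leather side up) and squarely inside an outline of its own, leaving the plates of the other shape on the parts mat. When all are laid out, hang that sample holder by its arch handle on the red hook and let go, leaving the other sample holder and the tools and things around as they are.

Things in the scene. Friction and masses are not known exactly. Their poses are not given: they have to be found in the camera images.
- parts_mat: thin white mat, 280 x 280 mm, flush with the bench, on which loose bridle plates lie scattered; origin at its centre, at bench height
- layout_mat: thin dark green layout mat, 190 x 190 mm, flush with the bench, no raised edge, with four white rectangular outlines 74 x 50 mm; origin at its centre
- order_pad: thin red pad, 110 x 130 mm, flush with the bench: the sample holder standing on it shows the shape ordered; origin at its centre
- spare_pad: thin grey pad, 110 x 130 mm, flush with the bench: the sample holder standing on it is not wanted now; origin at its centre
- hook_stand: steel hook stand fixed to the bench: base 130 x 130 x 12 mm, post 18 mm thick and 170 mm high with nothing above it; from the post top a red level hook arm, 8 mm thick, 120 mm long, points along the stand's own -x (roughly towards the robot), axis 170 mm above the bench; its end turns up to 18 mm higher over the last 12 mm. Origin at the foot of the post
- place1 (a point): centre of one outline on the layout mat, at bench height; x along the outline's 74 mm side
- place2 (a point): centre of one outline on the layout mat, at bench height; x along the outline's 74 mm side
- place3 (a point): centre of one outline on the layout mat, at bench height; x along the outline's 74 mm side
- place4 (a point): centre of one outline on the layout mat, at bench height; x along the outline's 74 mm side
- sample_A: sample holder showing the cross-shaped plate: black block 70 (x) x 114 (y) x 14 mm with a sample plate fixed face up on it, long side along x, and a fixed steel arch handle over it: round bar 10 mm thick, level along y, 100 mm between its two uprights, bar axis 100 mm above the block's underside; 0.2 kg. Origin at the centre of the underside, z up
- plate_A1: cross-shaped bridle plate, 60 (x) x 36 (y) x 9 mm, about 60 g, the four corners cut away: end tabs 16 mm wide, middle 30 mm long at the full 36 mm; brass face with blue enamel dots on its +z side, brown leather back with two rivets on its -z side (own z up = brass face up). Origin at its centre, half-way through the thickness. May be absent
- plate_A2: cross-shaped bridle plate, 60 (x) x 36 (y) x 9 mm, about 60 g, the four corners cut away: end tabs 16 mm wide, middle 30 mm long at the full 36 mm; brass face with blue enamel dots on its +z side, brown leather back with two rivets on its -z side (own z up = brass face up). Origin at its centre, half-way through the thickness. May be absent
- plate_A3: cross-shaped bridle plate, 60 (x) x 36 (y) x 9 mm, about 60 g, the four corners cut away: end tabs 16 mm wide, middle 30 mm long at the full 36 mm; brass face with blue enamel dots on its +z side, brown leather back with two rivets on its -z side (own z up = brass face up). Origin at its centre, half-way through the thickness. May be absent
- plate_A4: cross-shaped bridle plate, 60 (x) x 36 (y) x 9 mm, about 60 g, the four corners cut away: end tabs 16 mm wide, middle 30 mm long at the full 36 mm; brass face with blue enamel dots on its +z side, brown leather back with two rivets on its -z side (own z up = brass face up). Origin at its centre, half-way through the thickness. May be absent
- sample_B: sample holder showing the oblong plate: black block 70 (x) x 114 (y) x 14 mm with a sample plate fixed face up on it, long side along x, and a fixed steel arch handle over it: round bar 10 mm thick, level along y, 100 mm between its two uprights, bar axis 100 mm above the block's underside; 0.2 kg. Origin at the centre of the underside, z up
- plate_B1: oblong bridle plate, 60 (x) x 36 (y) x 9 mm, about 60 g, a plain full rectangle with straight ends; brass face with blue enamel dots on its +z side, brown leather back with two rivets on its -z side (own z up = brass face up). Origin at its centre, half-way through the thickness. May be absent
- plate_B2: oblong bridle plate, 60 (x) x 36 (y) x 9 mm, about 60 g, a plain full rectangle with straight ends; brass face with blue enamel dots on its +z side, brown leather back with two rivets on its -z side (own z up = brass face up). Origin at its centre, half-way through the thickness. May be absent
- plate_B3: oblong bridle plate, 60 (x) x 36 (y) x 9 mm, about 60 g, a plain full rectangle with straight ends; brass face with blue enamel dots on its +z side, brown leather back with two rivets on its -z side (own z up = brass face up). Origin at its centre, half-way through the thickness. May be absent
- plate_B4: oblong bridle plate, 60 (x) x 36 (y) x 9 mm, about 60 g, a plain full rectangle with straight ends; brass face with blue enamel dots on its +z side, brown leather back with two rivets on its -z side (own z up = brass face up). Origin at its centre, half-way through the thickness. May be absent
- stone: grey sharpening stone 45 x 90 x 40 mm, bystander
- rivet_jar: jar of rivets, 52 mm wide, 60 mm high, bystander
- screwdriver: red-handled screwdriver, bystander
- bit_ring: brass bit ring, 70 mm wide, 8 mm high, bystander
- edge_brush: brush, bystander

How it is judged:
By the outcome, as a careful person would: the job done as asked, in the order asked, and still so for the second after the job is handed in, with the robot touching nothing.
Of plate_A1, plate_A2, plate_A3, plate_A4 only 3 to 4 are there at a start; the rules pass over those that are not, and their reading is None.
Of plate_B1, plate_B2, plate_B3, plate_B4 only 3 to 4 are there at a start; the rules pass over those that are not, and their reading is None.
At some moment in a run one of plate_A1, plate_B1, plate_A2, plate_B2, plate_A3, plate_B3, plate_A4, plate_B4 may be knocked a few centimetres aside while the robot is not near it.
It also fails if it takes over 210 s, if anything falls off the work surface, if the arm or the gripper's body presses on something with over 40 N, if the wrist force passes 120 N, or if a joint passes its speed limit or range.

## Robot

A 6-joint arm with a two-finger parallel gripper is mounted at the origin on the work surface. World frame = base frame: x ahead of the robot, y to its left, z up, the work surface at z = 0. Lengths are in mm, angles in rad, forces in N, time in s.
With the tool pointing down it reaches from about 275 to 750 mm from the base axis. Payload 10.2 kg.
Tool frame: the origin (TCP) lies at the centre of the arm's flange, where the gripper is bolted on; the fingertips stand 173 mm ahead of it and the grasp point (between the pads) lies 155 mm ahead of it; z points along the fingers, y is the line along which they close (so a half turn about z gives the same grasp; the last joint's range is limited). The gripper opens to 85 mm and grips with 20 to 120 N. Pads are 22 mm wide; open, the fingers measure 114 mm over their backs; the gripper's body (76 mm by 85 mm) begins 54 mm behind the grasp point. The pads swing forward as they close: fully open they stand 13 mm farther back than shut.
Start: joints at [0.974, 0.313, 1.498, -0, 1.331, -0.223], TCP at [191.72, 488.749, 404.694] pointing down, gripper open.
Joint ranges: [-2.94, 2.94], [-0.97, 2.17], [0.19, 2.56], [-1.23, 4.37], [0.02, 3.11], [-2.88, 2.88]. Speed limits (rad/s): [2.39, 2.39, 3.01, 3.14, 3.14, 3.14].

## Interface

Orientations are given as a unit quaternion [w, x, y, z].
In Python, from rig import ctrl, viewer gives the robot as it stands (ctrl), with the cameras (viewer).
- The arm moves only by the shell command python3 steer.py 'ROWS' [OPENING] [FORCE]. ROWS is a JSON list of rows, 1 to 8 of them, each of 6 numbers: dx, dy, dz in mm, then a rotation vector rx, ry, rz in rad; each row is the pose to reach, as a shift and turn from the pose commanded when the command began, along the tool's axes at that moment; what a row does not reach only later rows make up. A row lasts 1/10 s, in which the tool goes at most 50 mm and 0.15 rad, less where a joint would pass 70% of its speed; a pose out of reach is approached as far as the arm can. OPENING is the opening from 0.0 (shut) to 1.0 (fully open), set as the command begins (- or left out keeps the last). The fingers move at their own pace and stop on an object; FORCE is the grip in N (left out, the last holds). Time passes only in rows, so rows that do not move let the fingers close. It prints the time, the measured TCP pose, the force, the opening and the grip force at its end.
- ctrl.sense(): the state, without advancing time (a new reading comes with each control period).
- viewer.capture(name): name is "side" or "top"; returns the picture (400x640x3 uint8, red, green, blue); there is no depth.
- viewer.calibration(name): a dict with "fx", "fy", "cx", "cy" (pixels), "distortion" ([k1, k2, p1, p2, k3] as OpenCV has them; the pictures are not rectified), "position" and "attitude" of the camera in the world. Camera axes: x right, y down, z forward; pixel columns grow to the right and rows downward; lengths in mm; the calibration is good to about 2 mm. A picture is of the moment at which its call begins. calibration takes no time and is no camera call.
- ctrl.finish_job(): hands the job in; it is judged then, once.
The state is a dict: "time_s": time; "joints": joint angles; "dq": joint speeds; "tau": joint torques, N m; "eef_pos": TCP position; "ee_rot": TCP orientation; "force": force on the tool from outside, world axes, zero at the start; "wrist_torque": the same for the moment, N m; "grip_width": opening from 0.0 (shut) to 1.0 (fully open); "grip_force": force on a finger pad.
Only numpy, scipy, OpenCV 4.12 (cv2) and the standard library are available. Lean on these libraries where they do the work, as an engineer would, in place of code of your own. Each camera call takes 0.05 s, during which the arm holds its last target. There are 200 camera calls.

## Working session

There is one attempt and no reset: what is moved stays moved. The work goes in short steps, Python scripts to look and compute and a shell command to move; the robot and the scene stay as the last step left them, time stands still between calls to the robot, and variables do not carry over. Pictures are saved under pics/ and viewed, at most 14 in all, crops included, and the job is handed in when it is done.

```bash
ls; mkdir -p pics; python3 - <<'E'
from rig import ctrl, viewer
import cv2
for n in("top","side"):
    im=viewer.capture(n); cv2.imwrite(f"pics/{n}0.png",im[:,:,::-1]); print(n,viewer.calibration(n))
print(ctrl.sense())
E
```

```text
pics
rig.py
steer.py
top {'fx': 504.6868704459487, 'fy': 504.6868704459487, 'cx': 318.55471188626706, 'cy': 204.67105789164748, 'distortion': array([-0.10694274,  0.        ,  0.        ,  0.        ,  0.        ]), 'position': array([ 431.64552665,   -4.20933564, 1288.20647327]), 'attitude': array([-0.02440309,  0.70656855, -0.7065037 ,  0.03190443])}
side {'fx': 378.6142460684029, 'fy': 378.6142460684029, 'cx': 316.91463687226394, 'cy': 204.47022037340733, 'distortion': array([-0.0617847,  0.       ,  0.       ,  0.       ,  0.       ]), 'position': array([ 380.03387384, -932.60929098,  624.733686  ]), 'attitude': array([-0.4816529 ,  0.87288955, -0.06154337,  0.04781968])}
{'time_s': 0.1, 'joints': array([ 9.73587400e-01,  3.13372446e-01,  1.49833689e+00, -4.99070617e-06,
        1.33099415e+00, -2.23397819e-01]), 'dq': array([ 0.0019469 ,  0.00025244, -0.00244726,  0.00038438, -0.00205378,
        0.00349421]), 'tau': array([ 2.42668866e-03, -4.12902188e+01, -2.60146147e+01, -2.57045713e-04,
        3.01207794e-03,  3.15439058e-05]), 'eef_pos': array([191.70428174, 488.71338703, 404.2123664 ]), 'ee_rot': array([-2.19326656e-04,  1.85818624e-01,  9.82583905e-01, -5.10284505e-04]), 'force': array([-0.25110264, -0.34473282,  0.07719395]), 'wrist_torque': array([ 0.00194896, -0.0366715 ,  0.06412294]), 'grip_force': 0.0, 'grip_width': 1.0003597916536557}
```

View pics/top0.png

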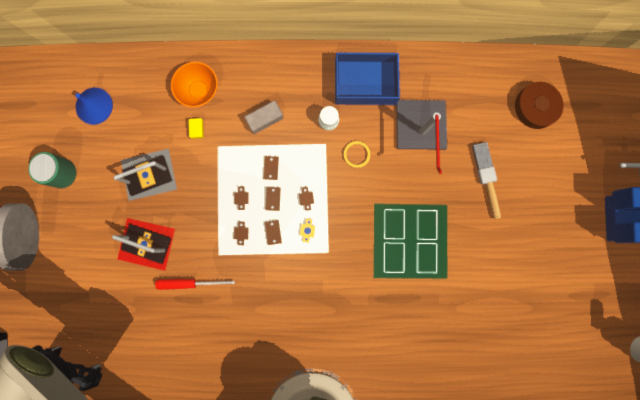

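View pics/side0.png

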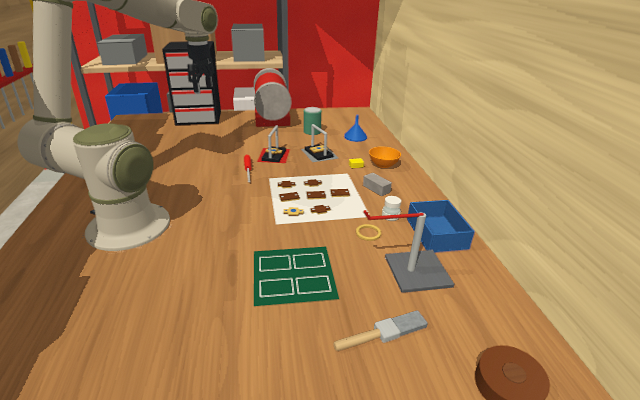

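```bash
cat > h.py <<'E'
import numpy as np, cv2
from rig import ctrl, viewer
from scipy.spatial.transform import Rotation as R
def cam(n):
    c=viewer.calibration(n); K=np.array([[c['fx'],0,c['cx']],[0,c['fy'],c['cy']],[0,0,1.]])
    q=c['attitude']; return K,np.array(c['distortion']),np.array(c['position']),R.from_quat(np.r_[q[1:],q[0]]).as_matrix()
def ray(n,p):
    K,D,o,M=cam(n); u=cv2.undistortPoints(np.array(p,float).reshape(-1,1,2),K,D).reshape(-1,2)
    return o,np.c_[u,np.ones(len(u))]@M.T
def plane(n,p,z):
    o,d=ray(n,p); return o+d*((z-o[2])/d[:,2])[:,None]
def proj(n,P):
    K,D,o,M=cam(n); return cv2.projectPoints(np.array(P,float).reshape(-1,1,3),M.T,(-M.T@o),K,D)[0].reshape(-1,2)
def tri(p,q):   # top pixel, side pixel -> point, gap
    a,d=ray('top',p); b,e=ray('side',q); d=d[0];e=e[0]
    s=np.linalg.lstsq(np.c_[d,-e],b-a,rcond=None)[0]; A=a+s[0]*d;B=b+s[1]*e
    return (A+B)/2,np.linalg.norm(A-B)
def bgr(n): return np.ascontiguousarray(viewer.capture(n)[:,:,::-1])
def masks(im):
    H,S,V=cv2.split(cv2.cvtColor(im,cv2.COLOR_BGR2HSV))
    return H,S,V
def grasp(s=None):
    s=s or ctrl.sense(); q=s['ee_rot']; M=R.from_quat(np.r_[q[1:],q[0]]).as_matrix()
    return s['eef_pos'],M
def totool(v):  # world vec -> tool axes now
    return grasp()[1].T@np.array(v,float)
E
python3 - <<'E'
from h import *
im=cv2.imread('pics/top0.png')
a=cv2.resize(im[130:270,100:340],None,fx=3.3,fy=3.3,interpolation=cv2.INTER_CUBIC)
cv2.imwrite('pics/z1.png',a)
im=cv2.imread('pics/side0.png')
cv2.imwrite('pics/z2.png',cv2.resize(im[115:225,240:440],None,fx=4,fy=4,interpolation=cv2.INTER_CUBIC))
E
```

```text
(no output)
```

View pics/z1.png

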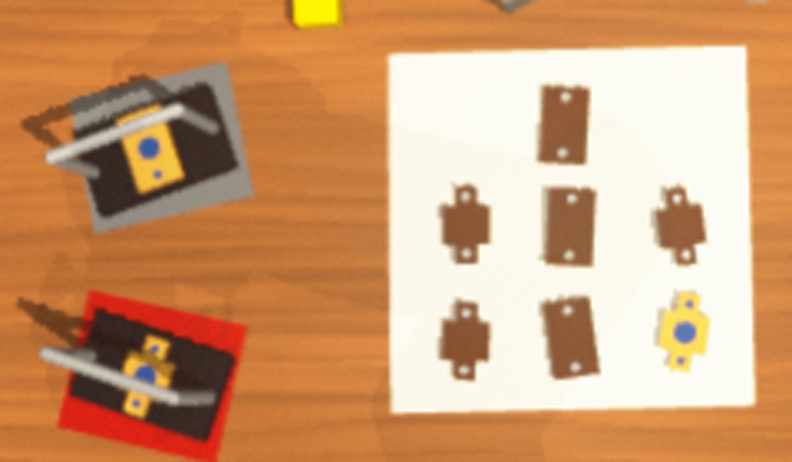

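View pics/z2.png

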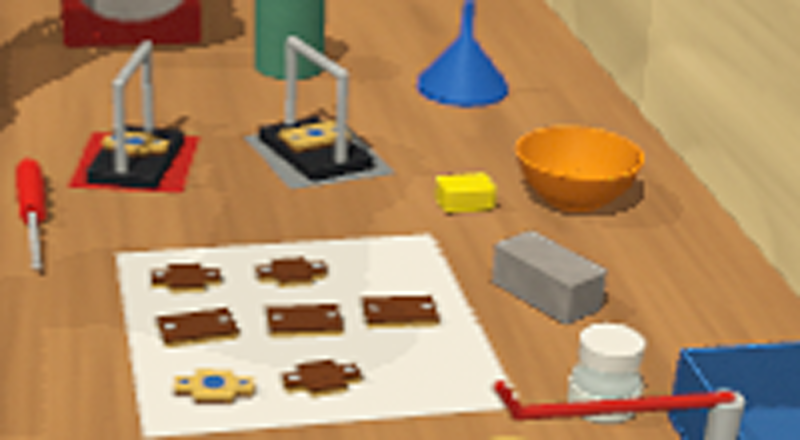

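```bash
cat > det.py <<'E'
from h import *
def mat(im):  # white parts mat hull
    H,S,V=masks(im); m=((S<60)&(V>190)).astype(np.uint8)
    m=cv2.morphologyEx(m,cv2.MORPH_OPEN,np.ones((3,3),np.uint8))
    c=max(cv2.findContours(m,0,2)[0],key=cv2.contourArea); return cv2.convexHull(c)
def plates(n,im,hull=None):
    H,S,V=masks(im)
    brown=((S>100)&(V<150)&((H<20)|(H>170))); brass=(H>15)&(H<35)&(S>90)&(V>130)
    blue=(H>100)&(H<130)&(S>80)
    if hull is not None:
        k=np.zeros(H.shape,np.uint8); cv2.fillPoly(k,[hull],1); k=k>0
        brown&=k; brass&=k; blue&=k
    m=(brown|brass|blue).astype(np.uint8); m=cv2.morphologyEx(m,cv2.MORPH_CLOSE,np.ones((3,3),np.uint8))
    out=[]
    for c in cv2.findContours(m,0,cv2.CHAIN_APPROX_NONE)[0]:
        if cv2.contourArea(c)<60: continue
        f=np.zeros_like(m); cv2.drawContours(f,[c],-1,1,-1); y,x=np.nonzero(f)
        P=plane(n,np.c_[x,y],9.); ctr=P[:,:2].mean(0); w,v=np.linalg.eigh(np.cov((P[:,:2]-ctr).T))
        a=np.degrees(np.arctan2(v[1,1],v[0,1])); a=(a+90)%180-90
        rect=cv2.minAreaRect(P[:,:2].astype(np.float32)); fill=len(x)*(2.56*2.51)/(rect[1][0]*rect[1][1]+1e-6)
        out.append(dict(px=(x.mean(),y.mean()),xy=ctr,a=a,size=np.sort(rect[1]),n=len(x),brass=brass[y,x].mean(),fill=fill))
    return out
E
python3 - <<'E'
from det import *
np.set_printoptions(precision=1,suppress=True)
T=cv2.imread('pics/top0.png');S=cv2.imread('pics/side0.png')
ht,hs=mat(T),mat(S); sp=plates('side',S,hs)
print('mat',plane('top',cv2.boxPoints(cv2.minAreaRect(ht)),0)[:,:2].tolist())
for p in plates('top',T,ht):
    q=min(sp,key=lambda s:np.linalg.norm(s['xy']-p['xy'])); X,g=tri(p['px'],q['px'])
    print(p['xy'],round(p['a'],1),p['size'],p['n'],round(p['brass'],2),round(p['fill'],2),'tri',X,round(g,1))
# outlines on green mat
H,Sa,V=masks(T); w=((Sa<90)&(V>120)).astype(np.uint8); w[:200]=0;w[282:]=0;w[:,:370]=0;w[:,452:]=0
cs,h=cv2.findContours(w,cv2.RETR_CCOMP,2)
for c,hh in zip(cs,h[0]):
    if hh[3]>=0 and cv2.contourArea(c)>200:
        b=cv2.minAreaRect(c); P=plane('top',cv2.boxPoints(b),0)[:,:2]
        e=P[1]-P[0];f=P[2]-P[1]; L=e if np.linalg.norm(e)>np.linalg.norm(f) else f
        print('place',P.mean(0),np.linalg.norm(e),np.linalg.norm(f),np.degrees(np.arctan2(L[1],L[0])))
E
```

```text
mat [[688.0068115678533, 247.49780828491106], [693.2532581670843, -36.39104521704144], [412.7448921044108, -41.19622504166817], [407.11774488442484, 237.66181339158015]]
[461.6 179.5] -0.9 [33.5 54.5] 181 0.0 0.64 tri [462.3 179.9   5.4] 1.2
[463.7  98.6] 6.9 [33.7 54.5] 245 0.01 0.86 tri [464.6  98.9   4.8] 1.7
[469.1  11.6] -8.4 [35.5 58.2] 240 0.79 0.75 tri [469.5  11.6   5.3] 0.7
[549.8  99.2] -0.7 [33.6 56.9] 246 0.02 0.83 tri [551.2  99.4   4.9] 2.2
[549.6 180.2] -2.7 [30.7 53.8] 179 0.01 0.7 tri [551.6 180.8   3.9] 3.2
[626.5 104.8] -0.3 [33.5 56.8] 240 0.02 0.81 tri [629.5 104.8   4.5] 4.8
place [ 400.2 -295.7] 71.45590611748769 46.75634533148991 -0.6655322053042975
place [ 400.6 -209.2] 71.23135110131358 48.894949870846816 -0.44478408695105637
place [ 483.5 -296.9] 46.96677051417768 69.55471182011196 179.0267674729098
place [ 484.9 -211.3] 46.541608781566545 71.87992392481208 179.29429130250531
```

```bash
python3 steer.py '[[0,0,0,0,0.15,0],[0,0,0,0,0.3,0],[0,0,0,0,0.45,0],[0,0,0,0,0.6,0],[0,0,0,0,0.75,0],[0,0,0,0,0.9,0]]'; python3 - <<'E'
from det import *
np.set_printoptions(precision=2,suppress=True)
print(ctrl.sense()['joints'])
T=cv2.imread('pics/top0.png')
H,S,V=masks(T); print(H[192:205:3,300:314:2],S[192:205:3,300:314:2],V[192:205:3,300:314:2])
for p in plates('top',T): 
    if p['n']<400: print(p['px'],p['xy'],p['n'])
E
```

```text
time_s: 0.7
eef_pos: [191.8, 488.7, 404.5]
ee_rot: [-0.43, 0.167, 0.883, 0.081]
force: [0.1, 0.6, -0.2]
grip_width: 1.001
grip_force: 0.0
[ 0.85  0.35  1.53  0.84  1.63 -0.46]
[[22 14 12 12 13 13 15]
 [13 12 12 12 12 12 12]
 [13 12 12 12 12 12 12]
 [12 12 12 11 12 12 12]
 [14 13 12 12 12 15 25]] [[ 24 101 140 148 136 111  82]
 [149 148 155 157 156 155 120]
 [139 152 155 150 154 156 144]
 [130 148 153 149 156 155 156]
 [ 98 134 147 152 151  88  17]] [[247 166 157 155 156 166 215]
 [144 146 150 151 149 151 170]
 [147 143 151 151 149 150 158]
 [151 145 152 152 150 150 149]
 [174 150 153 151 152 211 250]]
(np.float64(171.3515625), np.float64(277.6328125)) [348.   355.51] 128
(np.float64(240.74585635359117), np.float64(232.99447513812154)) [461.64 179.45] 181
(np.float64(272.60408163265305), np.float64(232.23673469387754)) [463.68  98.59] 245
(np.float64(306.9583333333333), np.float64(230.11666666666667)) [469.1   11.59] 240
(np.float64(272.6016260162602), np.float64(198.3861788617886)) [549.76  99.16] 246
(np.float64(240.82122905027933), np.float64(198.45251396648044)) [549.56 180.25] 179
(np.float64(113.80459770114942), np.float64(166.79310344827587)) [632.14 513.79] 87
(np.float64(270.6375), np.float64(168.53333333333333)) [626.48 104.78] 240
(np.float64(44.71052631578947), np.float64(152.06140350877192)) [672.86 705.9 ] 228
(np.float64(474.31284916201116), np.float64(159.3631284916201)) [ 652.2  -422.78] 179
(np.float64(194.8474114441417), np.float64(127.70572207084469)) [733.69 302.71] 367
(np.float64(314.1019417475728), np.float64(112.89320388349515)) [772.18  -6.35] 206
(np.float64(252.10047846889952), np.float64(112.10047846889952)) [774.38 154.32] 209
(np.float64(173.11607142857142), np.float64(79.62053571428571)) [863.45 364.44] 224
```

```bash
sed -i 's/(V<150)/(V<172)/' det.py; cat > go.py <<'E'
import sys
from h import *
def target(x,y,z,yaw,tilt=0,d=173):   # point at d along tool, x_tool yaw deg, tilt rad about tool y
    c,s=np.cos(np.radians(yaw)),np.sin(np.radians(yaw))
    M=np.array([[c,s,0],[s,-c,0],[0,0,-1.]])@R.from_rotvec([0,tilt,0]).as_matrix()
    return np.array([x,y,z])-M[:,2]*d,M
def show(*a,**k):
    p,M=target(*a,**k); p0,M0=grasp()
    dp=M0.T@(p-p0); rv=R.from_matrix(M0.T@M).as_rotvec()
    print(np.round(dp,1).tolist(),np.round(rv,3).tolist(),'rows',np.ceil(max(np.linalg.norm(dp)/50,np.linalg.norm(rv)/.15)+1))
if __name__=='__main__':
    show(*map(float,sys.argv[1:]))
E
python3 go.py 469 11.6 80 171.6
```

```text
[-385.9, -342.9, -246.8] [0.103, -0.902, -0.212] rows 13.0
```

```bash
A='x'; python3 steer.py '[[-386,-343,-247,0.10,-0.90,-0.21],[-386,-343,-247,0.10,-0.90,-0.21],[-386,-343,-247,0.10,-0.90,-0.21],[-386,-343,-247,0.10,-0.90,-0.21],[-386,-343,-247,0.10,-0.90,-0.21],[-386,-343,-247,0.10,-0.90,-0.21],[-386,-343,-247,0.10,-0.90,-0.21],[-386,-343,-247,0.10,-0.90,-0.21]]' 0.65; python3 steer.py '[[0,0,0,0,0,0],[0,0,0,0,0,0]]'; python3 go.py 469 11.6 80 171.6
```

```text
time_s: 1.5
eef_pos: [386.4, 153.3, 300.4]
ee_rot: [0.003, 0.074, 0.997, 0.0]
force: [0.9, 1.9, -0.4]
grip_width: 0.653
grip_force: 0.0
time_s: 1.7
eef_pos: [386.4, 154.4, 300.4]
ee_rot: [0.001, 0.076, 0.997, 0.0]
force: [0.1, -0.2, -0.2]
grip_width: 0.65
grip_force: 0.0
[-103.1, -128.7, 47.6] [0.001, 0.003, -0.005] rows 5.0
```

```bash
python3 steer.py '[[-103,-129,48,0,0,0],[-103,-129,48,0,0,0],[-103,-129,48,0,0,0],[-103,-129,48,0,0,0],[-103,-129,48,0,0,0],[-103,-129,48,0,0,0]]'; python3 go.py 469 11.6 2 171.6; python3 - <<'E'
from h import *
im=bgr('side'); cv2.imwrite('pics/s1.png',cv2.resize(im[100:300,180:380],None,fx=3,fy=3,interpolation=cv2.INTER_CUBIC))
E
```

```text
time_s: 2.3
eef_pos: [468.7, 13.5, 253.1]
ee_rot: [0.002, 0.074, 0.997, 0.0]
force: [-0.3, 0.4, 0.4]
grip_width: 0.65
grip_force: 0.0
[-0.3, -1.9, 78.1] [0.001, 0.003, -0.001] rows 3.0
```

View pics/s1.png

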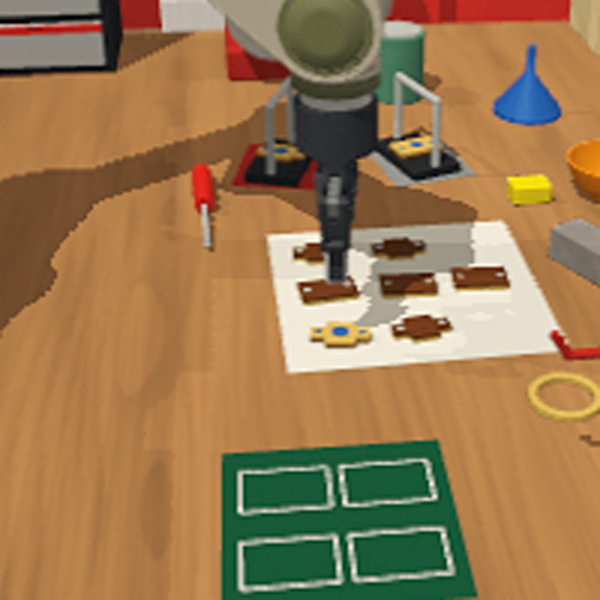

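```bash
python3 steer.py '[[0,-2,50,0,0,0],[0,-2,70,0,0,0],[0,-2,78,0,0,0],[0,-2,78,0,0,0]]'; python3 steer.py '[[0,0,0,0,0,0],[0,0,0,0,0,0],[0,0,0,0,0,0],[0,0,0,0,0,0],[0,0,0,0,0,0]]' 0.2 50; python3 steer.py '[[0,0,-60,0,0,0],[0,0,-60,0,0,0],[0,0,-60,0,0,0]]';python3 go.py 485 -211 60 179
```

```text
time_s: 2.75
eef_pos: [468.9, 11.2, 175.1]
ee_rot: [0.002, 0.074, 0.997, 0.0]
force: [1.2, -0.5, 0.2]
grip_width: 0.649
grip_force: 0.0
time_s: 3.25
eef_pos: [469.5, 10.5, 176.7]
ee_rot: [0.003, 0.074, 0.997, 0.0]
force: [-1.4, 2.1, 6.0]
grip_width: 0.398
grip_force: 49.4
time_s: 3.55
eef_pos: [469.2, 10.3, 237.3]
ee_rot: [0.005, 0.074, 0.997, -0.0]
force: [0.5, -0.2, -0.2]
grip_width: 0.396
grip_force: 50.5
[-48.3, -216.5, 4.7] [-0.0, 0.009, -0.131] rows 6.0
```

```bash
python3 steer.py '[[-48,-217,5,0,0,-0.13],[-48,-217,5,0,0,-0.13],[-48,-217,5,0,0,-0.13],[-48,-217,5,0,0,-0.13],[-48,-217,5,0,0,-0.13],[-48,-217,5,0,0,-0.13],[-48,-217,5,0,0,-0.13]]'; python3 go.py 485 -211 5 179
```

```text
time_s: 4.25
eef_pos: [483.8, -211.3, 229.1]
ee_rot: [0.001, 0.01, 1.0, 0.001]
force: [-0.2, 0.2, -1.7]
grip_width: 0.4
grip_force: 50.5
[-1.1, 0.3, 51.1] [0.001, 0.003, -0.002] rows 3.0
```

```bash
python3 steer.py '[[-1,0,40,0,0,0],[-1,0,48,0,0,0],[-1,0,52,0,0,0],[-1,0,52,0,0,0]]'; python3 steer.py '[[0,0,0,0,0,0],[0,0,0,0,0,0],[0,0,0,0,0,0]]' 0.65; python3 steer.py '[[0,0,-50,0,0,0],[0,0,-100,0,0,0],[0,0,-130,0,0,0]]';python3 go.py 489 179.2 100 -1 -0.31 168; python3 go.py 489 179.2 100 0 0 ; python3 - <<'E'
from h import *
print(ctrl.sense()['joints'])
E
```

```text
time_s: 4.65
eef_pos: [485.5, -211.0, 178.4]
ee_rot: [0.002, 0.009, 1.0, 0.0]
force: [-0.1, 0.5, 0.0]
grip_width: 0.397
grip_force: 50.5
time_s: 4.95
eef_pos: [485.5, -211.6, 178.7]
ee_rot: [0.003, 0.01, 1.0, -0.0]
force: [0.3, 0.5, -0.7]
grip_width: 0.656
grip_force: 0.0
time_s: 5.25
eef_pos: [484.9, -211.6, 312.0]
ee_rot: [0.004, 0.009, 1.0, -0.001]
force: [0.6, -0.3, 0.6]
grip_width: 0.652
grip_force: 0.0
[-47.5, 391.0, 51.4] [0.497, 0.003, 3.1] rows 22.0
[3.6, 390.9, 38.0] [0.012, 0.004, 3.123] rows 22.0
[-0.63357049  0.41138529  1.61443475  0.00287106  1.10801122 -2.18665031]
```

```bash
python3 steer.py '[[1,200,20,0,0,1.2],[1,200,20,0,0,1.2],[1,200,20,0,0,1.2],[1,200,20,0,0,1.2],[1,200,20,0,0,1.2],[1,200,20,0,0,1.2],[1,200,20,0,0,1.2],[1,200,20,0,0,1.2]]' 0.5; python3 go.py 489 179.2 70 -1 -0.31 168
```

```text
time_s: 6.05
eef_pos: [487.6, -11.4, 288.5]
ee_rot: [0.002, 0.553, 0.833, 0.001]
force: [0.2, 0.2, -0.8]
grip_width: 0.497
grip_force: 0.0
[154.5, 121.9, 58.7] [0.312, -0.203, 1.968] rows 15.0
```

```bash
python3 steer.py '[[154,122,10,0.31,-0.20,1.97],[154,122,10,0.31,-0.20,1.97],[154,122,10,0.31,-0.20,1.97],[154,122,10,0.31,-0.20,1.97],[154,122,10,0.31,-0.20,1.97],[154,122,10,0.31,-0.20,1.97],[154,122,10,0.31,-0.20,1.97],[154,122,10,0.31,-0.20,1.97]]'; python3 go.py 489 179.2 70 -1 -0.31 168;  python3 - <<'E'
from h import *
print(ctrl.sense()['joints'])
E
```

```text
time_s: 6.85
eef_pos: [539.2, 178.3, 278.6]
ee_rot: [-0.001, 0.903, 0.418, -0.096]
force: [0.0, -0.5, -0.1]
grip_width: 0.502
grip_force: 0.0
[9.1, 4.7, 47.5] [0.136, -0.091, 0.87] rows 7.0
[ 0.12152986  0.56291488  1.47407098 -0.05966987  1.28864873  0.84686994]
```

```bash
python3 steer.py '[[9,5,10,0.14,-0.09,0.87],[9,5,10,0.14,-0.09,0.87],[9,5,20,0.14,-0.09,0.87],[9,5,30,0.14,-0.09,0.87],[9,5,40,0.14,-0.09,0.87],[9,5,47,0.14,-0.09,0.87],[9,5,47,0.14,-0.09,0.87],[9,5,47,0.14,-0.09,0.87]]' 0.4; python3 go.py 492 179.3 14 -1 -0.31 168;  python3 - <<'E'
from h import *
im=bgr('side'); cv2.imwrite('pics/s2.png',cv2.resize(im[100:250,200:400],None,fx=4,fy=4,interpolation=cv2.INTER_CUBIC))
E
```

```text
time_s: 7.65
eef_pos: [540.7, 177.9, 230.7]
ee_rot: [-0.003, 0.988, -0.004, -0.154]
force: [0.0, 0.6, 1.0]
grip_width: 0.397
grip_force: 0.0
[19.7, -0.2, 53.2] [-0.003, -0.001, 0.009] rows 3.0
```

View pics/s2.png

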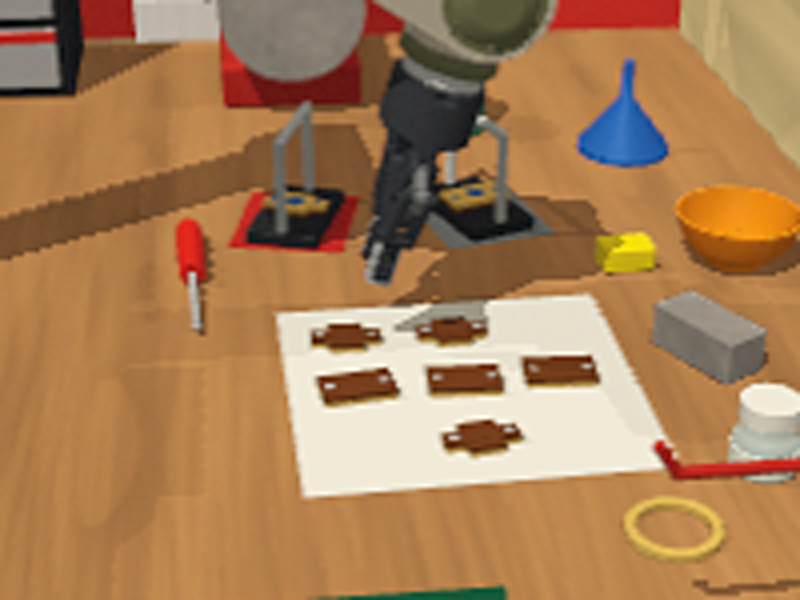

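```bash
python3 steer.py '[[15,0,40,0,0,0],[18,0,48,0,0,0],[20,0,53,0,0,0],[20,0,53,0,0,0]]'; python3 steer.py '[[0,0,0,0,0,0],[0,0,0,0,0,0],[0,0,0,0,0,0],[0,0,0,0,0,0],[0,0,0,0,0,0]]' 0 50; python3 steer.py '[[-15,0,-48,0,0,0],[-24,0,-76,0,0,0],[-24,0,-76,0,0,0]]';python3 go.py 400 -62 130 90 0 168
```

```text
time_s: 8.1
eef_pos: [543.7, 178.2, 174.2]
ee_rot: [-0.003, 0.988, -0.006, -0.154]
force: [0.1, -0.6, 0.7]
grip_width: 0.398
grip_force: 0.0
time_s: 8.6
eef_pos: [543.8, 178.1, 174.6]
ee_rot: [-0.003, 0.988, -0.006, -0.154]
force: [1.0, 0.0, 6.4]
grip_width: -0.002
grip_force: 3.2
time_s: 8.9
eef_pos: [544.4, 177.9, 257.4]
ee_rot: [-0.004, 0.988, -0.006, -0.151]
force: [0.4, -0.9, -0.2]
grip_width: 0.0
grip_force: 0.0
[-147.5, 241.5, 2.2] [-0.244, 0.233, -1.569] rows 12.0
```

```bash
python3 - <<'E'
from det import *
np.set_printoptions(precision=1,suppress=True)
T=bgr('top');S=bgr('side')
a=cv2.resize(T[140:270,210:340],None,fx=3,fy=3,interpolation=cv2.INTER_CUBIC);b=cv2.resize(S[150:230,240:370],None,fx=3,fy=3,interpolation=cv2.INTER_CUBIC)
cv2.imwrite('pics/c3.png',np.vstack([a,b][:2])[:600,:800])
for p in plates('top',T):
  if 150<p['n']<300 and p['xy'][0]<660 and abs(p['xy'][1]-90)<120:print(p['xy'],p['a'],p['n'],p['brass'])
E
```

```text
[465.   98.4] 11.701685980244491 294 0.013605442176870748
[550.7  15. ] 9.060314759409806 197 0.0
```

View pics/c3.png

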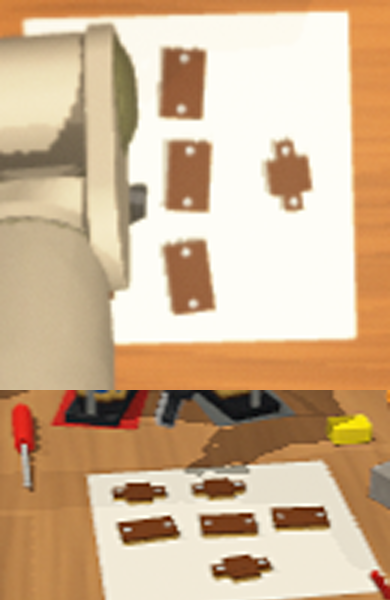

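```bash
python3 - <<'E'
from det import *
np.set_printoptions(precision=1,suppress=True)
for im in (cv2.imread('pics/side0.png'),bgr('side')):
  for p in plates('side',im,mat(im)): print(p['xy'],round(p['a'],1),p['n'],end=' | ')
  print()
p,M=grasp(); 
print(proj('side',[p+M[:,2]*173,p+M[:,2]*180]),proj('top',[p+M[:,2]*173,p+M[:,2]*180]))
im=bgr('side'); cv2.imwrite('pics/c4.png',cv2.resize(im[130:200,260:360],None,fx=8,fy=8,interpolation=cv2.INTER_CUBIC))
E
```

```text
[469.3   6.1] -11.9 131 | [550.5   8.1] 14.3 130 | [464.9  92. ] 10.4 146 | [551.3  92.8] 0.1 139 | [629.7  98.4] -5.5 140 | [462.5 173.6] 8.3 94 | [551.8 171.8] 14.1 85 | 
[550.5   8.1] 14.3 130 | [465.5  91.8] 15.5 143 | [551.3  92.8] 0.1 139 | [629.5  98.4] -3.9 141 | [462.5 173.6] 8.3 94 | [551.8 171.8] 14.1 85 | 
[[293.9 161.5]
 [293.3 163.4]] [[236.3 220.1]
 [236.7 221.2]]
```

View pics/c4.png

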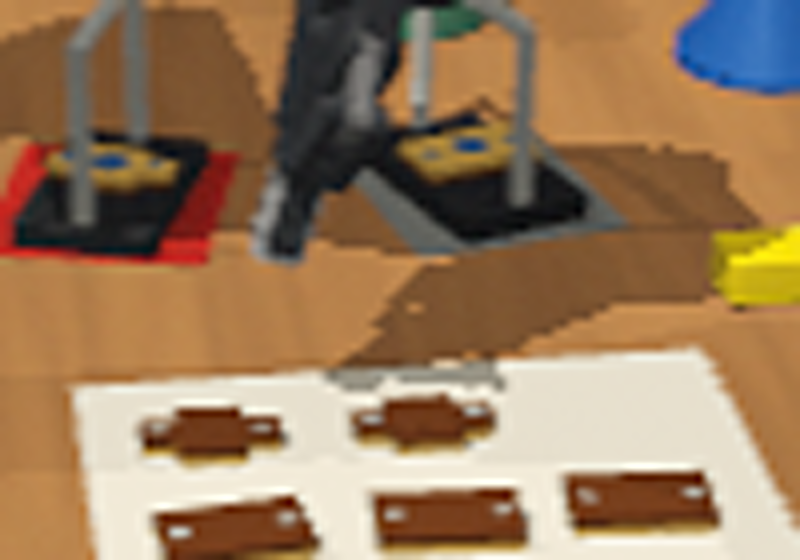

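```bash
python3 go.py 490 179.5 3.8 -1 -0.28
```

```text
[19.8, -0.5, 79.8] [-0.003, 0.033, 0.006] rows 3.0
```

```bash
python3 steer.py '[[10,-1,40,0,0.03,0],[15,-1,60,0,0.03,0],[18,-1,72,0,0.03,0],[20,-1,80,0,0.03,0],[20,-1,80,0,0.03,0]]' 0.4; python3 steer.py '[[0,0,0,0,0,0],[0,0,0,0,0,0],[0,0,0,0,0,0],[0,0,0,0,0,0],[0,0,0,0,0,0]]' 0 50;
```

```text
time_s: 9.6
eef_pos: [538.4, 179.2, 170.3]
ee_rot: [-0.003, 0.99, -0.006, -0.14]
force: [0.5, -0.0, 0.8]
grip_width: 0.4
grip_force: 0.0
time_s: 10.1
eef_pos: [538.8, 179.2, 172.0]
ee_rot: [-0.003, 0.99, -0.006, -0.139]
force: [0.5, 0.1, 7.0]
grip_width: 0.145
grip_force: 49.4
```

```bash
python3 steer.py '[[-14,0,-48,0,0,0],[-28,0,-96,0,0,0],[-35,0,-120,0,0,0],[-35,0,-120,0,0,0]]';python3 go.py 400 -70 150 90 0 172;python3 - <<'E'
from h import *
print(ctrl.sense()['joints'])
E
```

```text
time_s: 10.5
eef_pos: [538.3, 178.7, 299.8]
ee_rot: [-0.004, 0.991, -0.006, -0.136]
force: [0.3, 0.3, -0.8]
grip_width: 0.143
grip_force: 48.8
[-136.5, 250.3, 13.8] [-0.221, 0.209, -1.572] rows 12.0
[0.10847807 0.54886501 1.44005504 0.03847245 1.42375579 1.68026153]
```

```bash
python3 steer.py '[[-136,250,14,-0.22,0.21,-1.57],[-136,250,14,-0.22,0.21,-1.57],[-136,250,14,-0.22,0.21,-1.57],[-136,250,14,-0.22,0.21,-1.57],[-136,250,14,-0.22,0.21,-1.57],[-136,250,14,-0.22,0.21,-1.57],[-136,250,14,-0.22,0.21,-1.57],[-136,250,14,-0.22,0.21,-1.57]]';python3 go.py 400 -70 150 90 1.0 172;python3 - <<'E'
from h import *
print(ctrl.sense()['joints'])
E
```

```text
time_s: 11.3
eef_pos: [399.4, -70.8, 318.2]
ee_rot: [-0.004, 0.845, 0.532, -0.046]
force: [0.4, 0.8, -0.6]
grip_width: 0.141
grip_force: 48.8
[-123.8, 67.1, 80.9] [0.16, 1.042, -0.446] rows 9.0
[-0.45080417  0.16377986  1.93694483 -0.08224696  1.09712323  0.03602987]
```

```bash
python3 steer.py '[[-124,67,81,0.16,1.04,-0.45],[-124,67,81,0.16,1.04,-0.45],[-124,67,81,0.16,1.04,-0.45],[-124,67,81,0.16,1.04,-0.45],[-124,67,81,0.16,1.04,-0.45],[-124,67,81,0.16,1.04,-0.45],[-124,67,81,0.16,1.04,-0.45],[-124,67,81,0.16,1.04,-0.45]]';python3 go.py 400 -70 100 90 1.45 172;python3 - <<'E'
from h import *
print(ctrl.sense()['joints'])
E
```

```text
time_s: 12.1
eef_pos: [399.9, -213.9, 242.8]
ee_rot: [-0.34, 0.619, 0.62, 0.341]
force: [-0.3, 0.7, -0.3]
grip_width: 0.148
grip_force: 49.1
[-117.4, -0.1, 42.9] [-0.0, 0.446, 0.002] rows 4.0
[-0.85555841  0.50216954  1.81750877  0.58989441  1.67154892 -1.06886461]
```

```bash
python3 steer.py '[[-117,0,43,0,0.45,0],[-117,0,43,0,0.45,0],[-117,0,43,0,0.45,0],[-117,0,43,0,0.45,0],[-117,0,43,0,0.45,0]]';python3 go.py 400 -70 59 90 1.45 172;python3 - <<'E'
from h import *
print(ctrl.sense()['joints'])
im=bgr('side'); cv2.imwrite('pics/s5.png',im[60:360,120:520])
E
```

```text
time_s: 12.6
eef_pos: [400.3, -241.0, 122.3]
ee_rot: [-0.467, 0.531, 0.531, 0.468]
force: [-0.6, -0.7, 0.1]
grip_width: 0.147
grip_force: 49.2
[-42.2, -0.4, 5.6] [0.0, 0.006, 0.0] rows 2.0
[-0.90608812  0.84437801  1.75286262  0.69566664  1.87182288 -1.23010662]
```

View pics/s5.png

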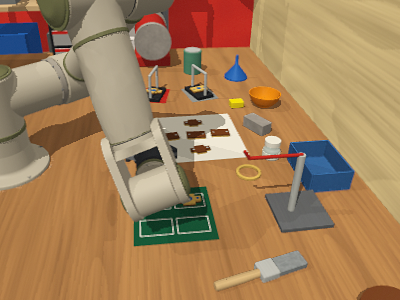

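```bash
python3 steer.py '[[-20,0,3,0,0,0],[-30,0,4,0,0,0],[-36,0,5,0,0,0],[-40,0,5,0,0,0],[-40,0,5,0,0,0]]'
```

```text
time_s: 13.15
eef_pos: [400.6, -241.3, 82.2]
ee_rot: [-0.467, 0.53, 0.531, 0.468]
force: [-0.2, 0.4, -0.1]
grip_width: 0.147
grip_force: 49.2
```

```bash
python3 steer.py '[[-1,0,0,0,0,0],[-2,0,0,0,0,0],[-2,0,0,0,0,0]]' | grep -E 'pos|force:'; python3 steer.py '[[-1,0,0,0,0,0],[-2,0,0,0,0,0],[-2,0,0,0,0,0]]'| grep -E 'pos|force:'; python3 steer.py '[[-1,0,0,0,0,0],[-2,0,0,0,0,0],[-2,0,0,0,0,0]]'| grep -E 'pos|force:'
```

```text
eef_pos: [400.5, -241.6, 80.1]
force: [0.3, -1.0, -0.4]
grip_force: 49.2
eef_pos: [400.5, -241.9, 78.5]
force: [-0.9, -1.0, 6.2]
grip_force: 49.8
eef_pos: [400.5, -242.2, 77.4]
force: [0.6, -2.5, 17.9]
grip_force: 50.7
```

```bash
python3 steer.py '[[0,0,0,0,0,0],[0,0,0,0,0,0],[0,0,0,0,0,0],[0,0,0,0,0,0],[0,0,0,0,0,0]]' 0.8; python3 steer.py '[[5,0,-5,0,0,0],[10,0,-30,0,0,0],[60,0,-50,0,0,0],[100,0,-50,0,0,0]]'; python3 go.py 400 -140 120 90 0 173; python3 - <<'E'
from det import *
im=bgr('side'); cv2.imwrite('pics/s6.png',cv2.resize(im[190:270,220:340],None,fx=5,fy=5))
T=bgr('top')
for p in plates('top',T):
  if 130<p['n']<300 and p['xy'][0]<560 and -350<p['xy'][1]<160:print(p['xy'],p['a'],p['n'],p['brass'])
E
```

```text
time_s: 14.55
eef_pos: [400.5, -242.0, 76.0]
ee_rot: [-0.468, 0.53, 0.53, 0.469]
force: [0.0, 0.2, -0.8]
grip_width: 0.804
grip_force: 0.0
time_s: 14.95
eef_pos: [400.1, -281.0, 183.0]
ee_rot: [-0.467, 0.53, 0.53, 0.469]
force: [1.2, -0.9, 0.4]
grip_width: 0.801
grip_force: 0.0
[126.6, -0.1, 126.4] [0.003, -1.447, -0.0] rows 11.0
[ 488.91296483 -211.38060561] -5.706954755250933 194 0.711340206185567
[550.47385691  14.72736535] 9.188648902144564 213 0.0
```

View pics/s6.png

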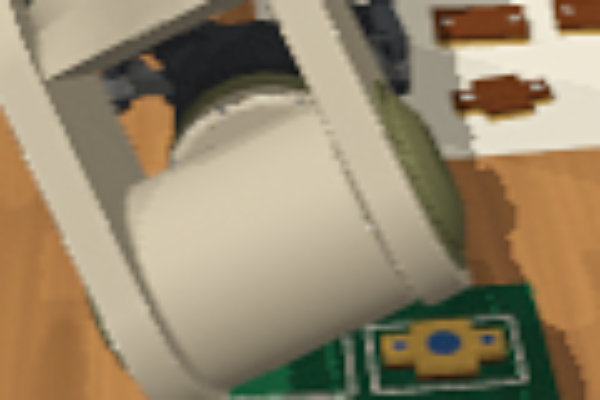

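```bash
python3 steer.py '[[30,0,-20,0,-0.15,0],[60,0,0,0,-0.3,0],[100,0,30,0,-0.45,0],[127,0,60,0,-0.6,0],[127,0,60,0,-0.75,0],[127,0,60,0,-0.9,0],[127,0,60,0,-1.05,0],[127,0,60,0,-1.2,0]]'; python3 steer.py '[[0,0,0,0,-0.15,0],[0,0,0,0,-0.25,0],[0,0,0,0,-0.25,0]]'; python3 - <<'E'
from det import *
T=bgr('top');S=bgr('side'); cv2.imwrite('pics/s7.png',np.vstack([cv2.resize(T[130:280,220:460],None,fx=2,fy=2),cv2.resize(S[170:300,220:460],None,fx=2,fy=2)]))
for p in plates('top',T):
  if 130<p['n']<300 and p['xy'][0]<660 and -350<p['xy'][1]<220:print(p['xy'],p['a'],p['n'],p['brass'])
print(ctrl.sense()['joints'])
E
```

```text
time_s: 15.85
eef_pos: [400.0, -204.1, 300.2]
ee_rot: [-0.084, 0.702, 0.702, 0.086]
force: [-0.0, 0.2, -0.4]
grip_width: 0.803
grip_force: 0.0
time_s: 16.15
eef_pos: [400.1, -203.7, 300.1]
ee_rot: [0.002, 0.707, 0.707, -0.001]
force: [0.0, -0.1, 0.1]
grip_width: 0.799
grip_force: 0.0
[ 483.42501219 -212.29643861] -0.9290244360427096 276 0.7862318840579711
[549.31839565  98.89521859] -4.530679716966347 293 0.006825938566552901
[549.82188551  13.28836066] 8.456162419076122 212 0.0
[550.52087493 179.5555312 ] 4.100262005279376 218 0.01834862385321101
[-7.33706398e-01  2.68451827e-01  1.85733553e+00  9.33150398e-04
  1.01510231e+00 -7.34173532e-01]
```

View pics/s7.png

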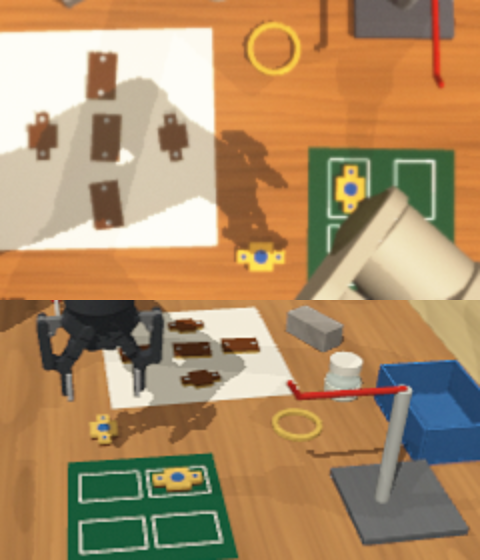

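```bash
cat > dots.py <<'E'
from det import *
def dots(im,xr,yr):
    H,S,V=masks(im); m=((H>95)&(H<135)&(S>70)&(V>60)).astype(np.uint8)
    y,x=np.nonzero(m); P=plane('top',np.c_[x,y],9.)[:,:2]
    k=(P[:,0]>xr[0])&(P[:,0]<xr[1])&(P[:,1]>yr[0])&(P[:,1]<yr[1])
    mm=np.zeros_like(m); mm[y[k],x[k]]=1
    n,l,st,c=cv2.connectedComponentsWithStats(mm)
    r=[(st[i,4],plane('top',[c[i]],9.)[0,:2].round(1).tolist()) for i in range(1,n)]
    r.sort(reverse=True); big=r[0][1]
    sm=[q[1] for q in r[1:] if 10<np.hypot(q[1][0]-big[0],q[1][1]-big[1])<28]
    a=None
    if len(sm)>=1:
        d=np.array(sm[0])-np.array(sm[1] if len(sm)>1 else big); a=np.degrees(np.arctan2(d[1],d[0])).round(1)
    return r,a
if __name__=='__main__':
    T=bgr('top'); r,a=dots(T,(330,470),(-150,-40)); print(r,a)
    H,S,V=masks(T); m=((H>20)&(H<32)&(S>110)&(V>170)).astype(np.uint8); m[:240]=0;m[280:]=0;m[:,:330]=0;m[:,374:]=0
    y,x=np.nonzero(m); P=plane('top',np.c_[x,y],9.)[:,:2]; print(len(x),P.min(0),P.max(0),P.mean(0))
E
python3 dots.py
```

```text
[(np.int32(23), [398.2, -97.2]), (np.int32(1), [398.6, -74.5]), (np.int32(1), [398.5, -120.0])] 89.9
114 [ 383.44831102 -125.12861501] [406.20006122 -69.40012836] [394.17053801 -96.96253415]
```

```bash
python3 go.py 398.3 -97.2 3 90; python3 go.py 398.3 -97.2 60 90
```

```text
[107.0, -2.0, 123.9] [0.001, 0.0, -0.0] rows 5.0
[107.0, -1.9, 66.9] [0.001, 0.0, -0.0] rows 4.0
```

```bash
python3 steer.py '[[50,-1,20,0,0,0],[100,-2,50,0,0,0],[107,-2,67,0,0,0],[107,-2,100,0,0,0],[107,-2,124,0,0,0],[107,-2,124,0,0,0],[107,-2,124,0,0,0]]' 0.65;  python3 steer.py '[[0,0,0,0,0,0],[0,0,0,0,0,0],[0,0,0,0,0,0],[0,0,0,0,0,0],[0,0,0,0,0,0]]' 0.2 50; python3 steer.py '[[0,0,-50,0,0,0],[0,0,-60,0,0,0],[0,0,-60,0,0,0]]'; python3 go.py 400.5 -209.2 50 -0.5;python3 go.py 400.5 -209.2 50 179.5
```

```text
time_s: 17.0
eef_pos: [398.5, -97.8, 176.1]
ee_rot: [0.001, 0.707, 0.707, -0.0]
force: [-0.0, -1.0, 0.0]
grip_width: 0.65
grip_force: 0.0
time_s: 17.5
eef_pos: [398.7, -97.7, 177.2]
ee_rot: [0.003, 0.707, 0.707, -0.0]
force: [-2.2, -0.1, 8.1]
grip_width: 0.395
grip_force: 48.9
time_s: 17.8
eef_pos: [398.6, -97.5, 237.7]
ee_rot: [0.004, 0.707, 0.707, 0.0]
force: [0.2, 0.9, -1.3]
grip_width: 0.399
grip_force: 50.6
[-111.7, 1.9, 15.3] [0.009, -0.001, 1.579] rows 12.0
[-111.7, 1.9, 15.3] [0.001, 0.009, -1.562] rows 12.0
```

```bash
python3 steer.py '[[-112,2,10,0,0,1.58],[-112,2,10,0,0,1.58],[-112,2,10,0,0,1.58],[-112,2,10,0,0,1.58],[-112,2,10,0,0,1.58],[-112,2,10,0,0,1.58],[-112,2,10,0,0,1.58],[-112,2,10,0,0,1.58]]'; python3 steer.py '[[0,0,0,0,0,0.15],[0,0,0,0,0,0.3],[0,0,0,0,0,0.4],[0,0,0,0,0,0.4]]';python3 go.py 400.5 -209.2 4 -0.5
```

```text
time_s: 18.6
eef_pos: [400.0, -209.2, 225.2]
ee_rot: [0.001, 0.983, 0.181, 0.0]
force: [-0.7, 0.4, -0.5]
grip_width: 0.396
grip_force: 50.6
time_s: 19.0
eef_pos: [400.0, -209.2, 225.3]
ee_rot: [0.001, 1.0, -0.015, 0.0]
force: [-0.5, -0.2, -1.1]
grip_width: 0.395
grip_force: 50.6
[0.5, -0.1, 48.3] [0.002, -0.001, -0.021] rows 2.0
```

```bash
python3 steer.py '[[0,0,40,0,0,-0.02],[0,0,46,0,0,-0.02],[0,0,48,0,0,-0.02],[0,0,48,0,0,-0.02]]' | grep -E 'pos|force'; python3 steer.py '[[0,0,0,0,0,0],[0,0,0,0,0,0],[0,0,0,0,0,0]]' 0.65 | grep width; python3 steer.py '[[0,0,-50,0,0,0],[0,0,-100,0,0,0],[0,0,-130,0,0,0],[0,0,-130,0,0,0]]' 0.4| grep pos;python3 - <<'E'
from det import *
T=bgr('top')
for p in plates('top',T,mat(T)): print(p['xy'].round(1),p['a'].round(1),p['n'],p['brass'].round(2))
S=bgr('side')
for p in plates('side',S,mat(S)): print('S',p['xy'].round(1),p['a'].round(1),p['n'])
E
```

```text
eef_pos: [400.4, -209.5, 178.3]
force: [0.9, -0.7, -1.4]
grip_force: 50.6
grip_width: 0.653
eef_pos: [400.6, -209.4, 312.1]
[463.5  98.1] 6.3 302 0.0
[548.8  99. ] -2.6 295 0.01
[549.8  13.6] 9.3 209 0.0
[550.8 179.6] 2.9 219 0.02
[627.9 104.7] -0.8 312 0.01
```

```bash
python3 go.py 577.8 17.9 60 8.5 -0.28
```

```text
[222.8, -236.2, 81.7] [-0.018, -0.281, -0.157] rows 8.0
```

```bash
python3 steer.py '[[223,-236,20,-0.02,-0.28,-0.16],[223,-236,20,-0.02,-0.28,-0.16],[223,-236,20,-0.02,-0.28,-0.16],[223,-236,20,-0.02,-0.28,-0.16],[223,-236,20,-0.02,-0.28,-0.16],[223,-236,20,-0.02,-0.28,-0.16],[223,-236,50,-0.02,-0.28,-0.16],[223,-236,82,-0.02,-0.28,-0.16]]'; python3 go.py 577.8 17.9 3.8 8.5 -0.28
```

```text
time_s: 21.0
eef_pos: [626.4, 27.4, 222.8]
ee_rot: [0.011, 0.987, 0.077, -0.139]
force: [0.3, -1.3, -0.7]
grip_width: 0.395
grip_force: 0.0
[13.0, 2.2, 51.2] [0.002, -0.0, 0.006] rows 3.0
```

```bash
python3 steer.py '[[6,2,25,0,0,0],[10,2,40,0,0,0],[12,2,48,0,0,0],[13,2,51,0,0,0],[13,2,51,0,0,0]]'; python3 steer.py '[[0,0,0,0,0,0],[0,0,0,0,0,0],[0,0,0,0,0,0],[0,0,0,0,0,0],[0,0,0,0,0,0]]' 0 50
```

```text
time_s: 21.5
eef_pos: [624.3, 22.3, 173.6]
ee_rot: [0.011, 0.987, 0.075, -0.138]
force: [-0.5, 0.5, -0.0]
grip_width: 0.403
grip_force: 0.0
time_s: 22.0
eef_pos: [624.5, 22.5, 174.4]
ee_rot: [0.011, 0.988, 0.075, -0.138]
force: [-0.1, 2.6, 6.2]
grip_width: 0.128
grip_force: 48.5
```

```bash
python3 steer.py '[[-14,0,-48,0,0,0],[-28,0,-96,0,0,0],[-35,0,-120,0,0,0],[-35,0,-120,0,0,0]]';python3 go.py 400 -70 150 90 0 172
```

```text
time_s: 22.4
eef_pos: [624.0, 22.3, 302.6]
ee_rot: [0.012, 0.988, 0.075, -0.135]
force: [0.3, 0.1, -1.5]
grip_width: 0.12
grip_force: 48.5
[-231.8, 57.5, 44.7] [-0.19, 0.227, -1.41] rows 11.0
```

```bash
python3 steer.py '[[-232,58,45,-0.19,0.23,-1.41],[-232,58,45,-0.19,0.23,-1.41],[-232,58,45,-0.19,0.23,-1.41],[-232,58,45,-0.19,0.23,-1.41],[-232,58,45,-0.19,0.23,-1.41],[-232,58,45,-0.19,0.23,-1.41],[-232,58,45,-0.19,0.23,-1.41],[-232,58,45,-0.19,0.23,-1.41]]' - 60;python3 go.py 400 -70 150 90 1.0 172; python3 - <<'E'
from h import *
S=bgr('side'); p,M=grasp(); u=proj('side',[p+M[:,2]*172])[0]; print(u)
x,y=map(int,u); cv2.imwrite('pics/s8.png',cv2.resize(S[y-40:y+40,x-50:x+50],None,fx=5,fy=5))
E
```

```text
time_s: 23.2
eef_pos: [399.2, -70.6, 318.3]
ee_rot: [-0.001, 0.784, 0.62, -0.026]
force: [0.4, -0.3, -0.8]
grip_width: 0.108
grip_force: 57.7
[-137.1, 36.7, 79.5] [0.082, 1.03, -0.233] rows 9.0
[265.89670304 185.48792016]
```

View pics/s8.png

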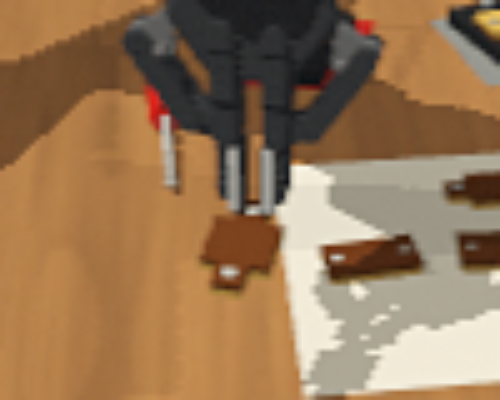

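```bash
python3 steer.py '[[-137,37,80,0.08,1.03,-0.23],[-137,37,80,0.08,1.03,-0.23],[-137,37,80,0.08,1.03,-0.23],[-137,37,80,0.08,1.03,-0.23],[-137,37,80,0.08,1.03,-0.23],[-137,37,80,0.08,1.03,-0.23],[-137,37,80,0.08,1.03,-0.23],[-137,37,80,0.08,1.03,-0.23]]';python3 go.py 400 -70 100 90 1.45 172
```

```text
time_s: 24.05
eef_pos: [399.7, -214.9, 242.1]
ee_rot: [-0.339, 0.624, 0.616, 0.34]
force: [-0.2, -0.0, -0.7]
grip_width: 0.104
grip_force: 59.8
[-116.2, 1.1, 43.6] [0.008, 0.448, -0.008] rows 4.0
```

```bash
python3 steer.py '[[-116,1,44,0.01,0.45,-0.01],[-116,1,44,0.01,0.45,-0.01],[-116,1,44,0.01,0.45,-0.01],[-116,1,44,0.01,0.45,-0.01],[-116,1,44,0.01,0.45,-0.01],[-142,1,46,0.01,0.45,-0.01],[-154,1,49,0.01,0.45,-0.01]]';python3 steer.py '[[-1,0,0,0,0,0],[-2,0,0,0,0,0],[-2,0,0,0,0,0]]' | grep -E 'pos|force:'; python3 steer.py '[[-1,0,0,0,0,0],[-2,0,0,0,0,0],[-2,0,0,0,0,0]]'| grep -E 'pos|force:'
```

```text
time_s: 24.75
eef_pos: [401.0, -257.5, 88.3]
ee_rot: [-0.466, 0.528, 0.534, 0.467]
force: [-0.9, -0.0, -0.4]
grip_width: 0.105
grip_force: 61.3
eef_pos: [400.7, -256.9, 86.1]
force: [0.4, -0.1, 0.2]
grip_force: 61.1
eef_pos: [400.6, -257.3, 83.3]
force: [0.1, 0.5, 0.7]
grip_force: 61.1
```

```bash
for i in 1 2 ; do :; done; python3 steer.py '[[-1,0,0,0,0,0],[-2,0,0,0,0,0],[-2,0,0,0,0,0]]' | grep -E 'pos|force:'; python3 steer.py '[[-1,0,0,0,0,0],[-2,0,0,0,0,0],[-2,0,0,0,0,0]]'| grep -E 'pos|force:';python3 steer.py '[[-1,0,0,0,0,0],[-2,0,0,0,0,0],[-2,0,0,0,0,0]]' | grep -E 'pos|force:'
```

```text
eef_pos: [400.6, -257.6, 81.1]
force: [1.0, -0.3, -0.0]
grip_force: 61.1
eef_pos: [400.6, -257.9, 79.1]
force: [0.8, -0.3, -0.9]
grip_force: 61.1
eef_pos: [400.6, -258.1, 77.2]
force: [-0.0, -0.0, -1.1]
grip_force: 61.1
```

```bash
python3 steer.py '[[-1,0,0,0,0,0],[-2,0,0,0,0,0],[-3,0,0,0,0,0],[-3,0,0,0,0,0]]' | grep -E 'pos|force:'; python3 steer.py '[[-1,0,0,0,0,0],[-2,0,0,0,0,0],[-3,0,0,0,0,0],[-3,0,0,0,0,0]]'| grep -E 'pos|force:|width'; python3 - <<'E'
from h import *
S=bgr('side'); cv2.imwrite('pics/s9.png',cv2.resize(S[150:270,220:340],None,fx=5,fy=5))
T=bgr('top'); cv2.imwrite('pics/t9.png',cv2.resize(T[210:290,310:430],None,fx=5,fy=5))
a=cv2.imread('pics/s9.png')
E
```

```text
eef_pos: [400.6, -258.6, 75.1]
force: [-0.7, -2.4, 12.9]
grip_force: 63.2
eef_pos: [400.6, -259.3, 73.5]
force: [-1.5, -5.5, 28.3]
grip_width: 0.103
grip_force: 66.7
```

View pics/t9.png

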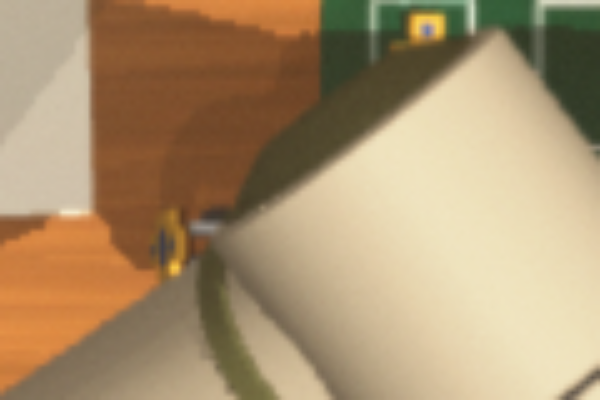

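```bash
python3 steer.py '[[3,0,0,0,0,0],[3,0,0,0,0,0]]' | grep -E 'pos|force:'; python3 steer.py '[[0,0,0,0,0,0],[0,0,0,0,0,0],[0,0,0,0,0,0],[0,0,0,0,0,0],[0,0,0,0,0,0]]' 0.8; python3 steer.py '[[5,0,-5,0,0,0],[10,0,-30,0,0,0],[60,0,-50,0,0,0],[100,0,-50,0,0,0]]';python3 steer.py '[[30,0,-20,0,-0.15,0],[60,0,0,0,-0.3,0],[100,0,30,0,-0.45,0],[127,0,60,0,-0.6,0],[127,0,60,0,-0.75,0],[127,0,60,0,-0.9,0],[127,0,60,0,-1.05,0],[127,0,60,0,-1.2,0]]'; python3 steer.py '[[0,0,0,0,-0.15,0],[0,0,0,0,-0.25,0],[0,0,0,0,-0.25,0]]' 0.65;python3 dots.py
```

```text
eef_pos: [400.6, -258.7, 75.4]
force: [-0.7, -2.3, 11.5]
grip_force: 62.9
time_s: 27.85
eef_pos: [400.6, -258.4, 74.2]
ee_rot: [-0.468, 0.527, 0.532, 0.469]
force: [-0.9, -0.1, -0.3]
grip_width: 0.799
grip_force: 0.0
time_s: 28.25
eef_pos: [399.9, -297.7, 181.2]
ee_rot: [-0.468, 0.528, 0.532, 0.47]
force: [0.6, -0.1, -0.3]
grip_width: 0.8
grip_force: 0.0
time_s: 29.05
eef_pos: [399.0, -221.0, 299.1]
ee_rot: [-0.083, 0.7, 0.704, 0.088]
force: [-0.2, -0.5, 0.4]
grip_width: 0.8
grip_force: 0.0
time_s: 29.35
eef_pos: [399.1, -220.6, 298.9]
ee_rot: [0.003, 0.706, 0.709, 0.001]
force: [-0.2, 0.7, -0.4]
grip_width: 0.649
grip_force: 0.0
[(np.int32(25), [395.3, -117.8]), (np.int32(1), [396.0, -140.3])] -88.2
148 [ 378.36254753 -145.42562524] [406.13973069 -89.61200673] [ 392.62086759 -117.53017993]
```

```bash
python3 go.py 395.3 -117.8 3 91; python3 - <<'E'
from dots import *
T=bgr('top')
H,S,V=masks(T); m=((H>95)&(H<135)&(S>50)&(V>60)).astype(np.uint8)
for p in [(395.3,-117.8)]:
    print(proj('top',[[*p,9]]))
print(m[244:276,340:366].sum(1),m[244:276,340:366].sum(0))
E
```

```text
[102.8, -4.1, 122.8] [0.006, -0.001, -0.013] rows 5.0
[[358.12474532 259.28793   ]]
[0 0 0 0 0 0 0 0 0 0 0 0 0 4 5 7 7 5 3 0 0 0 0 0 0 0 0 0 0 0 0 0] [0 0 0 0 0 0 0 0 0 1 1 0 0 0 0 1 5 6 6 6 4 1 0 0 0 0]
```

```bash
python3 steer.py '[[50,-2,20,0,0,-0.01],[100,-4,50,0,0,-0.01],[103,-4,67,0,0,-0.01],[103,-4,100,0,0,-0.01],[103,-4,123,0,0,-0.01],[103,-4,123,0,0,-0.01],[103,-4,123,0,0,-0.01]]' 0.65;  python3 steer.py '[[0,0,0,0,0,0],[0,0,0,0,0,0],[0,0,0,0,0,0],[0,0,0,0,0,0],[0,0,0,0,0,0]]' 0.2 50; python3 steer.py '[[0,0,-50,0,0,0],[0,0,-60,0,0,0],[0,0,-60,0,0,0]]'; python3 go.py 484 -296.9 50 -0.5
```

```text
time_s: 30.15
eef_pos: [395.7, -118.5, 175.7]
ee_rot: [0.002, 0.702, 0.712, 0.002]
force: [0.4, -1.0, 1.4]
grip_width: 0.654
grip_force: 0.0
time_s: 30.65
eef_pos: [395.8, -118.4, 176.8]
ee_rot: [0.004, 0.702, 0.712, 0.002]
force: [-2.4, 0.8, 8.8]
grip_width: 0.395
grip_force: 48.8
time_s: 30.95
eef_pos: [395.4, -118.2, 237.2]
ee_rot: [0.005, 0.702, 0.712, 0.002]
force: [-0.6, -0.1, -0.9]
grip_width: 0.395
grip_force: 50.7
[-179.8, 85.9, 15.7] [0.011, -0.005, 1.593] rows 12.0
```

```bash
python3 steer.py '[[-180,86,10,0,0,1.59],[-180,86,10,0,0,1.59],[-180,86,10,0,0,1.59],[-180,86,10,0,0,1.59],[-180,86,10,0,0,1.59],[-180,86,10,0,0,1.59],[-180,86,10,0,0,1.59],[-180,86,10,0,0,1.59]]'; python3 steer.py '[[0,0,0,0,0,0.15],[0,0,0,0,0,0.3],[0,0,0,0,0,0.39],[0,0,0,0,0,0.39]]';python3 go.py 484 -296.9 4 -0.5
```

```text
time_s: 31.75
eef_pos: [483.4, -296.7, 224.6]
ee_rot: [0.0, 0.982, 0.188, 0.002]
force: [-0.7, 0.7, -1.7]
grip_width: 0.395
grip_force: 50.7
time_s: 32.15
eef_pos: [483.4, -296.7, 224.9]
ee_rot: [-0.0, 1.0, -0.003, 0.002]
force: [-0.1, -0.1, -1.1]
grip_width: 0.395
grip_force: 50.7
[0.3, 0.2, 47.9] [-0.0, -0.005, 0.003] rows 2.0
```

```bash
python3 steer.py '[[0,0,40,0,0,0],[0,0,46,0,0,0],[0,0,48,0,0,0],[0,0,48,0,0,0]]' | grep -E 'pos|force'; python3 steer.py '[[0,0,0,0,0,0],[0,0,0,0,0,0],[0,0,0,0,0,0]]' 0.65 | grep width; python3 steer.py '[[0,0,-50,0,0,0],[0,0,-100,0,0,0],[0,0,-130,0,0,0],[0,0,-130,0,0,0]]' 0.4| grep pos;python3 - <<'E'
from det import *
for T in (cv2.imread('pics/top0.png'),bgr('top')):
  for p in plates('top',T,mat(T)): print(p['xy'].round(1),p['a'].round(1),p['n'],p['brass'].round(2))
E
python3 go.py 578.2 179.5 60 -1 -0.28
```

```text
eef_pos: [483.9, -296.9, 178.0]
force: [0.8, -0.1, -0.4]
grip_force: 50.7
grip_width: 0.65
eef_pos: [483.6, -297.0, 312.8]
[461.7 180. ] 0.3 228 0.0
[464.1  98.6] 8.5 318 0.01
[469.1  11.6] -8.4 240 0.79
[550.8  14.8] 8.0 212 0.0
[550.5  99.8] -2.2 315 0.01
[551.1 180.3] 1.9 217 0.0
[629. 105.] -1.1 307 0.01
[463.4  98.3] 8.3 303 0.0
[549.4  98.9] -5.3 296 0.01
[550.4 179.2] 2.7 217 0.02
[628.7 104.7] -2.7 316 0.02
[139.6, -476.5, 83.1] [0.006, -0.289, 0.012] rows 12.0
```

```bash
python3 steer.py '[[140,-476,10,0,-0.29,0.01],[140,-476,10,0,-0.29,0.01],[140,-476,10,0,-0.29,0.01],[140,-476,10,0,-0.29,0.01],[140,-476,10,0,-0.29,0.01],[140,-476,10,0,-0.29,0.01],[140,-476,10,0,-0.29,0.01],[140,-476,10,0,-0.29,0.01]]'; python3 go.py 579.2 180.6 60 1.5 -0.28
```

```text
time_s: 34.1
eef_pos: [598.2, 88.4, 298.5]
ee_rot: [0.0, 0.99, -0.008, -0.143]
force: [0.9, -1.4, 0.3]
grip_width: 0.4
grip_force: 0.0
[46.7, -94.0, 61.4] [-0.009, 0.007, -0.04] rows 4.0
```

```bash
python3 steer.py '[[20,-47,20,0,0,-0.04],[47,-94,30,0,0,-0.04],[47,-94,50,0,0,-0.04],[47,-94,61,0,0,-0.04],[47,-94,61,0,0,-0.04]]'; python3 go.py 579.2 180.6 3.4 1.5 -0.28
```

```text
time_s: 34.6
eef_pos: [626.7, 179.1, 225.6]
ee_rot: [-0.002, 0.989, 0.012, -0.144]
force: [0.5, -0.5, 0.1]
grip_width: 0.395
grip_force: 0.0
[16.3, -2.3, 53.6] [-0.009, 0.009, -0.001] rows 3.0
```

```bash
python3 steer.py '[[8,-2,25,-0.01,0.01,0],[12,-2,40,-0.01,0.01,0],[14,-2,48,-0.01,0.01,0],[16,-2,54,-0.01,0.01,0],[16,-2,54,-0.01,0.01,0],[16,-2,54,-0.01,0.01,0]]'; python3 go.py 579.2 180.6 3.4 1.5 -0.28
```

```text
time_s: 35.2
eef_pos: [628.0, 182.1, 172.6]
ee_rot: [0.002, 0.991, 0.013, -0.136]
force: [-0.3, -0.3, 0.0]
grip_width: 0.401
grip_force: 0.0
[-0.1, 0.2, 3.1] [0.001, -0.007, -0.001] rows 2.0
```

```bash
python3 steer.py '[[0,0,3,0,0,0],[0,0,3,0,0,0]]'|grep pos; python3 steer.py '[[0,0,0,0,0,0],[0,0,0,0,0,0],[0,0,0,0,0,0],[0,0,0,0,0,0],[0,0,0,0,0,0]]' 0 50;  python3 steer.py '[[-14,0,-48,0,0,0],[-28,0,-96,0,0,0],[-35,0,-120,0,0,0],[-35,0,-120,0,0,0]]';python3 go.py 400 -70 150 90 0 172
```

```text
eef_pos: [626.8, 182.2, 169.1]
time_s: 35.9
eef_pos: [627.0, 182.2, 169.5]
ee_rot: [0.002, 0.991, 0.013, -0.136]
force: [-0.2, 0.5, 5.3]
grip_width: 0.162
grip_force: 49.8
time_s: 36.3
eef_pos: [626.0, 182.3, 298.0]
ee_rot: [0.002, 0.991, 0.013, -0.133]
force: [0.5, 0.5, -0.0]
grip_width: 0.158
grip_force: 48.9
[-230.6, 246.4, 38.3] [-0.206, 0.212, -1.535] rows 12.0
```

```bash
python3 steer.py '[[-231,246,38,-0.21,0.21,-1.53],[-231,246,38,-0.21,0.21,-1.53],[-231,246,38,-0.21,0.21,-1.53],[-231,246,38,-0.21,0.21,-1.53],[-231,246,38,-0.21,0.21,-1.53],[-231,246,38,-0.21,0.21,-1.53],[-231,246,38,-0.21,0.21,-1.53],[-231,246,38,-0.21,0.21,-1.53]]';python3 go.py 400 -70 150 90 1.0 172
```

```text
time_s: 37.1
eef_pos: [397.4, -71.4, 319.4]
ee_rot: [-0.0, 0.833, 0.552, -0.042]
force: [-0.1, 0.0, 0.2]
grip_width: 0.156
grip_force: 49.0
[-125.5, 61.8, 82.5] [0.145, 1.045, -0.397] rows 9.0
```

```bash
python3 steer.py '[[-126,62,82,0.14,1.05,-0.40],[-126,62,82,0.14,1.05,-0.40],[-126,62,82,0.14,1.05,-0.40],[-126,62,82,0.14,1.05,-0.40],[-126,62,82,0.14,1.05,-0.40],[-126,62,82,0.14,1.05,-0.40],[-126,62,82,0.14,1.05,-0.40],[-126,62,82,0.14,1.05,-0.40]]';python3 go.py 400 -70 62 90 1.45 172
```

```text
time_s: 37.9
eef_pos: [401.5, -213.6, 243.2]
ee_rot: [-0.339, 0.618, 0.619, 0.345]
force: [-0.3, -0.1, -1.6]
grip_width: 0.158
grip_force: 49.0
[-150.3, -2.6, 62.4] [0.004, 0.44, 0.006] rows 5.0
```

```bash
python3 steer.py '[[-50,-1,20,0,0.15,0],[-100,-2,40,0,0.3,0],[-120,-2,50,0,0.44,0],[-140,-3,58,0,0.44,0],[-146,-3,61,0,0.44,0],[-150,-3,62,0,0.44,0],[-150,-3,62,0,0.44,0]]'; python3 steer.py '[[-1,0,0,0,0,0],[-2,0,0,0,0,0],[-2,0,0,0,0,0]]' | grep -E 'pos|force:'; python3 steer.py '[[-1,0,0,0,0,0],[-2,0,0,0,0,0],[-2,0,0,0,0,0]]'| grep -E 'pos|force:'
```

```text
time_s: 38.6
eef_pos: [400.0, -241.9, 84.9]
ee_rot: [-0.464, 0.53, 0.532, 0.469]
force: [0.6, -0.5, -0.1]
grip_width: 0.16
grip_force: 49.0
eef_pos: [400.0, -242.2, 83.0]
force: [-0.2, -0.1, 0.1]
grip_force: 49.0
eef_pos: [399.9, -242.4, 80.5]
force: [-0.3, -0.2, -0.8]
grip_force: 49.0
```

```bash
python3 steer.py '[[-1,0,0,0,0,0],[-2,0,0,0,0,0],[-2,0,0,0,0,0]]' | grep -E 'pos|force:'; python3 steer.py '[[-1,0,0,0,0,0],[-2,0,0,0,0,0],[-2,0,0,0,0,0]]'| grep -E 'pos|force:'
```

```text
eef_pos: [399.9, -242.7, 78.8]
force: [-0.7, 0.0, 4.3]
grip_force: 49.2
eef_pos: [400.0, -243.0, 77.7]
force: [-0.6, -2.4, 16.9]
grip_force: 49.7
```

```bash
python3 steer.py '[[0,0,0,0,0,0],[0,0,0,0,0,0],[0,0,0,0,0,0],[0,0,0,0,0,0],[0,0,0,0,0,0]]' 0.8|grep time; python3 steer.py '[[5,0,-5,0,0,0],[10,0,-30,0,0,0],[60,0,-50,0,0,0],[100,0,-50,0,0,0]]'|grep force:;python3 steer.py '[[30,0,-20,0,-0.15,0],[60,0,0,0,-0.3,0],[100,0,30,0,-0.45,0],[127,0,60,0,-0.6,0],[127,0,60,0,-0.75,0],[127,0,60,0,-0.9,0],[127,0,60,0,-1.05,0],[127,0,60,0,-1.2,0]]'|grep pos; python3 steer.py '[[0,0,0,0,-0.15,0],[0,0,0,0,-0.25,0],[0,0,0,0,-0.25,0]]' 0.65;python3 dots.py
```

```text
time_s: 40.3
force: [0.7, 0.1, 1.1]
grip_force: 0.0
eef_pos: [398.3, -204.2, 301.2]
time_s: 41.8
eef_pos: [398.3, -203.7, 301.0]
ee_rot: [0.006, 0.708, 0.706, -0.0]
force: [0.7, 0.9, -1.1]
grip_width: 0.652
grip_force: 0.0
[(np.int32(25), [397.2, -103.8]), (np.int32(1), [398.6, -82.1])] 86.3
142 [ 380.91000814 -132.73697595] [408.63584488 -74.45591655] [ 393.73252164 -104.03733947]
```

```bash
python3 go.py 397.2 -103.8 3 88.5
```

```text
[100.7, -2.3, 124.3] [0.008, 0.005, 0.024] rows 5.0
```

```bash
python3 steer.py '[[50,-1,20,0.01,0,0.02],[95,-2,50,0.01,0,0.02],[101,-2,67,0.01,0,0.02],[101,-2,100,0.01,0,0.02],[101,-2,124,0.01,0,0.02],[101,-2,124,0.01,0,0.02],[101,-2,124,0.01,0,0.02]]' 0.65;  python3 steer.py '[[0,0,0,0,0,0],[0,0,0,0,0,0],[0,0,0,0,0,0],[0,0,0,0,0,0],[0,0,0,0,0,0]]' 0.2 50; python3 steer.py '[[0,0,-50,0,0,0],[0,0,-60,0,0,0],[0,0,-60,0,0,0]]'; python3 go.py 400.2 -295.7 50 -0.5
```

```text
time_s: 42.55
eef_pos: [397.8, -104.3, 176.2]
ee_rot: [0.001, 0.715, 0.699, -0.003]
force: [0.6, -0.7, 0.9]
grip_width: 0.651
grip_force: 0.0
time_s: 43.05
eef_pos: [397.9, -104.3, 177.3]
ee_rot: [0.003, 0.715, 0.699, -0.003]
force: [-1.7, -0.6, 8.8]
grip_width: 0.398
grip_force: 48.9
time_s: 43.35
eef_pos: [398.1, -103.7, 237.7]
ee_rot: [0.004, 0.715, 0.699, -0.003]
force: [0.7, 0.1, -0.8]
grip_width: 0.399
grip_force: 50.6
[-191.7, 6.5, 16.5] [0.009, 0.006, 1.557] rows 12.0
```

```bash
python3 steer.py '[[-192,6,10,0,0,1.56],[-192,6,10,0,0,1.56],[-192,6,10,0,0,1.56],[-192,6,10,0,0,1.56],[-192,6,10,0,0,1.56],[-192,6,10,0,0,1.56],[-192,6,10,0,0,1.56],[-192,6,10,0,0,1.56]]'|grep pos; python3 steer.py '[[0,0,0,0,0,0.15],[0,0,0,0,0,0.3],[0,0,0,0,0,0.36],[0,0,0,0,0,0.36]]'|grep rot;python3 go.py 400.2 -295.7 4 -0.5
```

```text
eef_pos: [399.1, -295.6, 226.0]
ee_rot: [0.003, 1.0, -0.006, -0.002]
[1.2, -0.1, 49.1] [0.006, 0.003, -0.004] rows 2.0
```

Place it, retreat, and verify the layout; also measure holder and hook.

```bash
python3 steer.py '[[1,0,40,0,0,0],[1,0,46,0,0,0],[1,0,49,0,0,0],[1,0,49,0,0,0]]' | grep -E 'pos|force'; python3 steer.py '[[0,0,0,0,0,0],[0,0,0,0,0,0],[0,0,0,0,0,0]]' 0.65 | grep width; python3 steer.py '[[0,0,-50,0,0,0],[0,0,-100,0,0,0],[0,0,-150,0,0,0],[0,-50,-200,0,0,0],[0,-100,-200,0,0,0],[0,-150,-200,0,0,0],[0,-200,-200,0,0,0],[0,-250,-200,0,0,0]]'| grep pos;python3 - <<'E'
from dots import *
T=bgr('top');S=bgr('side');cv2.imwrite('pics/t10.png',T);cv2.imwrite('pics/s10.png',S)
for c in ((400.2,-295.7),(400.6,-209.2),(483.5,-296.9),(484.9,-211.3)):
    try: print(c,dots(T,(c[0]-36,c[0]+36),(c[1]-26,c[1]+26)))
    except Exception as e: print(c,e)
cv2.imwrite('pics/c11.png',np.hstack([cv2.resize(T[195:285,365:455],None,fx=4.4,fy=4.4),cv2.resize(S[240:330,245:335],None,fx=4.4,fy=4.4)]))
E
python3 - <<'E'
import sys
sys.path.insert(0,'.')
from det import *
T=cv2.imread('pics/top0.png');S=cv2.imread('pics/side0.png')
np.set_printoptions(precision=1,suppress=True)
# hook red pixels
def red(im): 
    H,s,V=masks(im); return (((H<8)|(H>172))&(s>150)&(V>90)).astype(np.uint8)
t=red(T);t[:108]=0;t[176:]=0;t[:,:425]=0;t[:,450:]=0
s=red(S);s[:205]=0;s[225:]=0;s[:,:360]=0;s[:,430:]=0
for m,n in((t,'top'),(s,'side')):
    y,x=np.nonzero(m);print(n,len(x),x.min(),x.max(),y.min(),y.max())
    for v in sorted(set(y if n=='top' else x))[::8]:
        k=(y if n=='top' else x)==v; print(v,(x if n=='top' else y)[k].mean().round(1),k.sum(),end='; ')
    print()
E
```

```text
eef_pos: [400.3, -296.2, 178.6]
force: [-0.1, 0.0, 0.7]
grip_force: 50.6
grip_width: 0.652
eef_pos: [402.9, -58.8, 377.0]
(400.2, -295.7) ([(np.int32(25), [401.4, -298.6]), (np.int32(1), [423.2, -299.0])], np.float64(-1.1))
(400.6, -209.2) ([(np.int32(26), [400.8, -210.3])], None)
(483.5, -296.9) ([(np.int32(23), [484.9, -297.6])], None)
(484.9, -211.3) ([(np.int32(23), [484.5, -212.0])], None)
top 185 435 441 115 173
115 436.5 2; 123 436.5 4; 131 437.0 3; 139 437.0 3; 147 437.5 4; 155 438.0 3; 163 438.0 3; 171 440.0 3; 
side 204 364 422 210 219
364 211.5 2; 372 217.5 4; 380 217.0 3; 388 216.5 4; 396 216.0 3; 404 215.5 4; 412 215.0 3; 420 214.0 3;
```

View pics/c11.png

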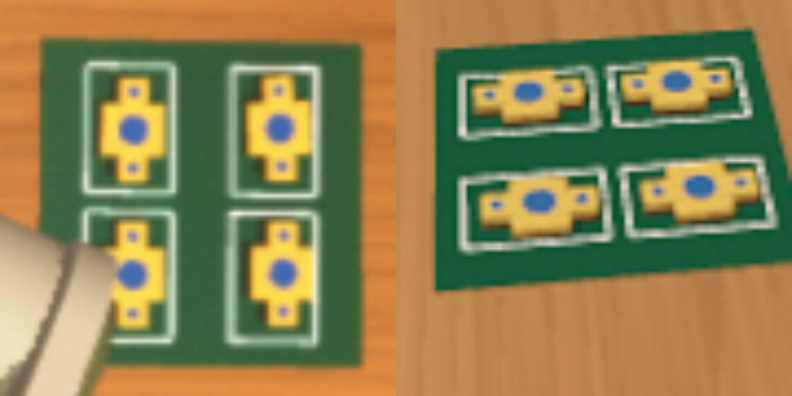

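```bash
python3 - <<'E'
from det import *
np.set_printoptions(precision=1,suppress=True)
T=cv2.imread('pics/top0.png');S=cv2.imread('pics/side0.png')
# hook
A=plane('top',[[436.6,119],[437,135],[437.6,150],[438,160]],170); print('arm',A)
print('proj side',proj('side',A))
print('corner tri',tri([438,164],[369.5,217.6]), 'tip',tri([440,172],[364.5,210.5]),'post',tri([436.5,116],[423,213.8]))
# bar
H,s,V=masks(T); m=((s<70)&(V>110)).astype(np.uint8); m[:225]=0;m[262:]=0;m[:,:105]=0;m[:,170:]=0
y,x=np.nonzero(m); P=plane('top',np.c_[x,y],100); print(len(x))
print('top px',[(int(a),int(b)) for a,b in zip(x,y)][::6])
print('tri ends',tri([113.5,237],[276.8,126.3]),tri([153,250.3],[269.5,136.3]))
H,s,V=masks(T); r=(((H<8)|(H>172))&(s>150)&(V>90)).astype(np.uint8); r[:200]=0;r[275:]=0;r[:,:110]=0;r[:,180:]=0
hu=cv2.convexHull(np.argwhere(r)[:,::-1].astype(np.int32)); b=cv2.boxPoints(cv2.minAreaRect(hu)); Q=plane('top',b,0)[:,:2]; print('pad',Q,Q.mean(0))
H,s,V=masks(T); k=((V<75)).astype(np.uint8); k[:200]=0;k[275:]=0;k[:,:110]=0;k[:,180:]=0
k*=(cv2.fillPoly(np.zeros_like(k),[hu],1)); hu=cv2.convexHull(np.argwhere(k)[:,::-1].astype(np.int32)); b=cv2.boxPoints(cv2.minAreaRect(hu)); Q=plane('top',b,14)[:,:2]; print('block',Q,Q.mean(0))
print(tri([146,243.5],[275.3,150.5]))
E
```

```text
arm [[ 717.  -285.3  170. ]
 [ 679.8 -285.3  170. ]
 [ 645.2 -285.7  170. ]
 [ 622.3 -286.1  170. ]]
proj side [[417.9 214.6]
 [401.9 215.7]
 [386.8 216.9]
 [376.7 217.7]]
corner tri (array([ 609.8, -284.9,  170.9]), np.float64(6.504570020932726)) tip (array([ 592.7, -285.1,  190. ]), np.float64(1.3987948373383117)) post (array([ 726. , -285.8,  171.3]), np.float64(4.623405118654126))
231
top px [(146, 235), (117, 236), (113, 237), (119, 237), (125, 237), (115, 238), (121, 238), (127, 238), (120, 239), (126, 239), (122, 240), (128, 240), (126, 241), (132, 241), (127, 242), (133, 242), (126, 243), (132, 243), (129, 244), (135, 244), (141, 244), (136, 245), (142, 245), (136, 246), (142, 246), (138, 247), (144, 247), (144, 248), (150, 248), (148, 249), (154, 249), (149, 250), (155, 250), (161, 250), (149, 251), (155, 251), (161, 251), (151, 252), (157, 252)]
tri ends (array([451.3, 471.7, 100.6]), np.float64(4.894484352746381)) (array([419.5, 375.2,  99.4]), np.float64(3.0789581036319316))
pad [[393.5 502.4]
 [502.  479. ]
 [473.4 351.6]
 [365.8 375.2]] [433.7 427. ]
block [[420.3 486.7]
 [484.7 465.3]
 [449.1 358.3]
 [385.3 379.7]] [434.8 422.5]
(array([438.2, 417.7,  23.3]), np.float64(8.181379500184402))
```

```bash
python3 go.py 444 449.6 170 71.7;python3 - <<'E'
from h import *
print(ctrl.sense()['joints'])
E
```

```text
[38.4, -506.2, 30.7] [0.004, 0.005, -1.257] rows 12.0
[-0.42719289  0.07612025  1.86471148 -0.00680298  1.19987759  1.15159292]
```

```bash
python3 steer.py '[[38,-506,20,0,0,-1.26],[38,-506,20,0,0,-1.26],[38,-506,20,0,0,-1.26],[38,-506,20,0,0,-1.26],[38,-506,20,0,0,-1.26],[38,-506,20,0,0,-1.26],[38,-506,20,0,0,-1.26],[38,-506,20,0,0,-1.26]]' 0.5|grep pos; python3 go.py 444 449.6 140 71.7
```

```text
eef_pos: [438.3, 339.1, 358.0]
[105.2, -35.4, 44.2] [0.001, 0.007, -0.057] rows 4.0
```

```bash
python3 steer.py '[[105,-35,10,0,0,-0.06],[105,-35,20,0,0,-0.06],[105,-35,44,0,0,-0.06],[105,-35,44,0,0,-0.06],[105,-35,44,0,0,-0.06]]'|grep pos; python3 go.py 444 449.6 90 71.7; python3 - <<'E'
from h import *
S=bgr('side');T=bgr('top'); p,M=grasp()
for n,im in(('side',S),('top',T)): print(proj(n,[p+M[:,2]*173,[444,449.6,100]]))
u=proj('side',[[444,440,110]])[0].astype(int); cv2.imwrite('pics/c12.png',cv2.resize(S[u[1]-40:u[1]+40,u[0]-50:u[0]+50],None,fx=7,fy=7,interpolation=cv2.INTER_CUBIC))
E
```

```text
eef_pos: [445.2, 446.8, 313.4]
[2.6, -2.0, 50.3] [-0.0, 0.008, -0.004] rows 3.0
[[274.64875259 118.38690516]
 [274.60437084 128.57385746]]
[[117.59888709 238.34091262]
 [122.60365988 239.11990113]]
```

```bash
python3 steer.py '[[3,-2,25,0,0.01,0],[3,-2,38,0,0.01,0],[3,-2,46,0,0.01,0],[3,-2,50,0,0.01,0],[3,-2,50,0,0.01,0]]'; python3 steer.py '[[0,0,0,0,0,0],[0,0,0,0,0,0],[0,0,0,0,0,0],[0,0,0,0,0,0],[0,0,0,0,0,0],[0,0,0,0,0,0]]' 0 100;python3 steer.py '[[0,0,-20,0,0,0],[0,0,-20,0,0,0]]'
```

```text
time_s: 48.05
eef_pos: [443.9, 450.5, 263.3]
ee_rot: [-0.001, 0.812, 0.584, 0.001]
force: [-0.7, -0.6, 0.0]
grip_width: 0.505
grip_force: 0.0
time_s: 48.65
eef_pos: [444.0, 450.8, 263.9]
ee_rot: [-0.001, 0.812, 0.584, 0.002]
force: [2.4, -0.3, 6.0]
grip_width: 0.068
grip_force: 98.4
time_s: 48.85
eef_pos: [443.8, 450.9, 284.7]
ee_rot: [-0.001, 0.811, 0.584, 0.002]
force: [-0.4, 1.5, -1.0]
grip_width: 0.072
grip_force: 98.3
```

```bash
python3 steer.py '[[0,0,-40,0,0,0],[0,0,-80,0,0,0],[0,0,-110,0,0,0],[0,0,-110,0,0,0]]'|grep -E 'pos|force:|width'; python3 go.py 515 -256.5 222 90 0 164;python3 - <<'E'
from h import *
np.set_printoptions(precision=1,suppress=True)
S=bgr('side');H,s,V=masks(S)
# block (dark) edges for tilt check near expected place
p,M=grasp(); u=proj('side',[[435,423,110],[435+17.9,423+54,110],[435-17.9,423-54,110]]);print(u)
E
```

```text
eef_pos: [443.6, 450.5, 396.7]
force: [0.6, 0.6, -1.6]
grip_width: 0.069
grip_force: 98.4
[-648.0, 291.8, 6.4] [0.005, -0.008, -0.322] rows 16.0
[[272.5 128.7]
 [276.4 123.5]
 [268.4 134.2]]
```

```bash
python3 steer.py '[[-40,18,0,0,0,-0.02],[-85,38,0,0,0,-0.04],[-130,58,1,0,0,-0.06],[-170,77,2,0,0,-0.08],[-210,95,2,0,0,-0.1],[-250,113,2,0,0,-0.12],[-290,131,3,0,0,-0.14],[-330,149,3,0,0,-0.16]]'|grep -E 'pos|force:|width'; python3 go.py 515 -256.5 222 90 0 164
```

```text
eef_pos: [479.9, 88.5, 386.9]
force: [0.9, -0.0, -2.0]
grip_width: 0.075
grip_force: 98.4
[-334.8, 90.2, -0.3] [-0.003, -0.003, -0.162] rows 8.0
```

```bash
python3 steer.py '[[-40,18,0,0,0,-0.02],[-85,38,0,0,0,-0.04],[-130,58,1,0,0,-0.06],[-170,77,2,0,0,-0.08],[-210,95,2,0,0,-0.1],[-250,113,2,0,0,-0.12],[-280,126,3,0,0,-0.14],[-300,136,3,0,0,-0.16]]'|grep -E 'pos|force:|width'; python3 go.py 515 -256.5 212 90 0 164
```

```text
eef_pos: [565.9, -230.2, 382.1]
force: [-0.3, 0.5, -2.9]
grip_width: 0.073
grip_force: 98.3
[-26.5, -50.8, 6.2] [-0.003, -0.005, -0.004] rows 3.0
```

```bash
python3 steer.py '[[-26,-45,6,0,0,0],[-26,-45,6,0,0,0],[-26,-45,6,0,0,0]]'|grep -E 'pos|force:'; python3 - <<'E'
from h import *
np.set_printoptions(precision=1,suppress=True)
p,M=grasp(); g=p+M[:,2]*164; xt=M[:,0]; yt=M[:,1]
c=g-29*xt; print('bar mid',c)
import itertools
B=[c+a*yt+b*xt-[0,0,h] for h in(86,100) for a,b in((35,57),(35,-57),(-35,-57),(-35,57))]
S=bgr('side');H,s,V=masks(S); k=(V<70).astype(np.uint8)
pr=proj('side',B); print(pr)
x0,y0=pr.min(0).astype(int)-8;x1,y1=pr.max(0).astype(int)+8
sub=k[y0:y1,x0:x1]; 
n,l,st,ce=cv2.connectedComponentsWithStats(sub); i=1+st[1:,4].argmax(); 
print(x0,y0,st[i]); 
for r in (l==i)[::2]: print(''.join('#' if v else '.' for v in r[::2]))
E
```

```text
eef_pos: [520.2, -254.3, 377.2]
force: [0.1, 0.1, -1.1]
grip_force: 98.4
bar mid [ 519.7 -282.4  213.1]
[[339.4 220.3]
 [350.3 251.5]
 [316.9 254.1]
 [309.5 222.3]
 [339.1 225.3]
 [349.8 256.7]
 [316.8 259.3]
 [309.5 227.2]]
301 212 [  9  10  39  45 726]
.............................
.............................
.............................
.............................
.............................
.......####..###.............
.....###########.............
.....##########..............
.....#####...................
.....#####...................
.....##......................
......#......................
......#.............##.......
......#...#.......####.......
......#####.......####.......
......#########...#####......
.......########...#####......
.......########...#####......
.......########..#######.....
.......########..#######.....
.......#################.....
........################.....
........###############......
.............#...............
............###..............
.............##..............
..............#..............
..............#..............
```

```bash
python3 go.py 570 -256.5 212 90 0 164;python3 go.py 652 -256.5 212 90 0 164
```

```text
[-2.6, 49.1, 1.8] [-0.001, -0.004, -0.003] rows 2.0
[-2.4, 131.1, 1.7] [-0.001, -0.004, -0.003] rows 4.0
```

```bash
python3 steer.py '[[-2,20,2,0,0,0],[-2,40,2,0,0,0],[-2,55,2,0,0,0],[-2,70,2,0,0,0],[-2,85,2,0,0,0],[-2,100,2,0,0,0],[-2,115,2,0,0,0],[-2,131,2,0,0,0]]'; python3 go.py 652 -256.5 179 90 0 164
```

```text
time_s: 52.05
eef_pos: [653.2, -254.9, 376.5]
ee_rot: [-0.001, 0.708, 0.707, 0.001]
force: [-0.5, 0.1, -0.9]
grip_width: 0.07
grip_force: 98.4
[-1.8, -1.2, 33.5] [0.0, -0.003, -0.001] rows 2.0
```

```bash
python3 steer.py '[[-2,-1,10,0,0,0],[-2,-1,20,0,0,0],[-2,-1,26,0,0,0],[-2,-1,29,0,0,0],[-2,-1,31,0,0,0],[-2,-1,31,0,0,0]]'|grep -E 'pos|force:'; python3 steer.py '[[0,0,1,0,0,0],[0,0,2,0,0,0],[0,0,2,0,0,0]]'|grep -E 'pos|force:'
```

```text
eef_pos: [650.7, -258.1, 346.4]
force: [0.7, -0.9, -1.9]
grip_force: 98.5
eef_pos: [650.8, -258.0, 344.3]
force: [-0.1, -0.1, -2.3]
grip_force: 98.5
```

```bash
python3 steer.py '[[0,0,1,0,0,0],[0,0,2,0,0,0],[0,0,2,0,0,0]]'|grep -E 'pos|force:'; python3 steer.py '[[0,0,1,0,0,0],[0,0,1.5,0,0,0],[0,0,1.5,0,0,0]]'|grep -E 'pos|force:'
```

```text
eef_pos: [650.9, -258.0, 342.6]
force: [-0.5, -0.7, -0.6]
grip_force: 98.6
eef_pos: [650.9, -257.9, 341.9]
force: [-0.9, 1.4, 4.8]
grip_force: 99.1
```

```bash
python3 steer.py '[[0,0,0,0,0,0],[0,0,0,0,0,0],[0,0,0,0,0,0],[0,0,0,0,0,0]]' 0.4|grep -E 'pos|force|width'; python3 steer.py '[[0,0,-10,0,0,0],[0,0,-30,0,0,0],[0,0,-70,0,0,0],[0,-40,-100,0,0,0],[0,-90,-110,0,0,0],[0,-140,-110,0,0,0],[0,-190,-110,0,0,0],[0,-240,-110,0,0,0]]'|grep -E 'pos|force:'; python3 steer.py '[[0,0,0,0,0,0],[0,0,0,0,0,0],[0,0,0,0,0,0],[0,0,0,0,0,0],[0,0,0,0,0,0]]'|grep time; python3 - <<'E'
from dots import *
np.set_printoptions(precision=1,suppress=True)
S=bgr('side');H,s,V=masks(S); k=(V<70).astype(np.uint8); c=np.array([651,-286,178.])
B=[c+[a,b,-h] for h in(86,100) for a in(-35,35) for b in(-57,57)]; pr=proj('side',B); print(pr.min(0),pr.max(0))
x0,y0=pr.min(0).astype(int)-10;x1,y1=pr.max(0).astype(int)+10
n,l,st,ce=cv2.connectedComponentsWithStats(k[y0:y1,x0:x1]); i=1+st[1:,4].argmax(); print(st[i][:2]+[x0,y0],st[i])
for r in k[y0:y1:2,x0:x1:2]: print(''.join('#' if v else '.' for v in r))
T=bgr('top')
for c in ((400.2,-295.7),(400.6,-209.2),(483.5,-296.9),(484.9,-211.3)):
    try: print(dots(T,(c[0]-36,c[0]+36),(c[1]-26,c[1]+26)))
    except Exception as e: print(c,'hidden')
for p in plates('top',T,mat(T)): print(p['xy'],p['n'])
E
```

```text
eef_pos: [650.9, -258.0, 340.5]
force: [-0.2, 0.4, -1.1]
grip_width: 0.398
grip_force: 0.0
eef_pos: [409.7, -257.1, 451.5]
force: [-0.2, -1.2, 1.7]
grip_force: 0.0
time_s: 55.25
[363.3 229.5] [408.4 267.7]
[365 230] [ 12  11  43  47 861]
.................................
.................................
.................................
.................................
.................................
.................................
...........#..######.............
......##############.............
......###############............
......######.......#.............
.......#####.....................
.......###.......................
........##.......................
........##.............#.........
........###...........##.........
.........#####........###........
.........##########...###........
..........#########...####.......
..........#########..#####.......
..........#########..######.....#
...........########..#######....#
...........#################.....
............################.....
............###############......
...................########......
...................########......
....................########.....
....................#####........
.................................
([(np.int32(1), [423.2, -299.0])], None)
([(np.int32(24), [400.8, -210.8])], None)
([(np.int32(23), [484.9, -297.6])], None)
([(np.int32(23), [484.5, -212.0])], None)
[464.   98.6] 304
[550.4  99.3] 306
[628.7 104.5] 304
```

```bash
python3 -c "
from rig import ctrl, viewer
print(ctrl.finish_job())"
```

```text
the job is handed in; nothing more can be done
None
```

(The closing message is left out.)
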